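# Clear the test-tile board: unhook keyhole tiles and sort them by their clay mark

### The job

Fired glaze test tiles hang by their keyholes on the screws of the sample board, locked by a keeper bar over their tops. Swing the keeper bar fully back by its wooden knob, lift every tile off its screw without wrenching it against the screw or board, and sort them: tiles with the round clay button go inside the wooden tray, tiles with the straight clay bar go inside the steel pan. When the board is empty, swing the keeper bar forward again to its closed, upright position.

Things in the scene. Friction and masses are not known exactly. Their poses are not given: they have to be found in the camera images.
- board: Fixed wooden sample board, 444 mm wide, 15 thick, top edge 117 mm up, on a base plank 488 x 16 mm reaching 10 mm before and 60 mm behind the front face. Origin on the worktop under the middle of the front face; x points into the board (away from the front), y along it to the left, z up. Six screws stand out of the face, 78 mm apart, 109 mm up, the row centred on the board.
- screw_0 (a point): Where the rightmost screw leaves the face, 109 mm up (the others follow every 78 mm to the left, y). Shank 6 mm thick and 10.5 long, then a head 14 mm wide, 4 thick. A hung tile's plate is between face and head, shank at the top of its slot; its top edge is 140 mm, its underside 40 mm up. It frees only if lifted 17 mm (+-3), then drawn out along the board's -x by over 15 mm.
- keeper (a joint): Keeper bar: 8 mm steel bar along the board on two end arms. 0 = closed, straight up, its underside 8 mm above the hung tiles' tops, so that they cannot be lifted off; grows as it swings back over the board to its stop at 1.1 rad. Hinge along the board's y axis, 4 mm before the face, 95 mm above the worktop. It stays where it is left (0.09 N m of friction).
- keeper_knob (a point): Centre of the keeper bar's dark wooden ball knob, 18 mm in diameter, at the middle of the bar on a thin stem, 85 mm from the hinge axis and 28 mm beyond the centre of the bar; at joint 0 it is 180 mm above the worktop, straight above the hinge axis.
- tile_disc_0: L-shaped glaze test tile, front to its -x: plate 40 mm wide (y), 100 tall (z), 7 thick (x); at its lower end a 7 mm thick foot, 34 mm out of the front. Origin: middle of the plate. Keyhole: 20 mm round hole centred 2 mm above the origin, from it a 9 mm slot up to 22 mm above the origin. 0.06-0.13 kg. Raised clay mark on top of the foot: round button 22 mm wide. May be absent.
- tile_disc_1: L-shaped glaze test tile, front to its -x: plate 40 mm wide (y), 100 tall (z), 7 thick (x); at its lower end a 7 mm thick foot, 34 mm out of the front. Origin: middle of the plate. Keyhole: 20 mm round hole centred 2 mm above the origin, from it a 9 mm slot up to 22 mm above the origin. 0.06-0.13 kg. Raised clay mark on top of the foot: round button 22 mm wide. May be absent.
- tile_disc_2: L-shaped glaze test tile, front to its -x: plate 40 mm wide (y), 100 tall (z), 7 thick (x); at its lower end a 7 mm thick foot, 34 mm out of the front. Origin: middle of the plate. Keyhole: 20 mm round hole centred 2 mm above the origin, from it a 9 mm slot up to 22 mm above the origin. 0.06-0.13 kg. Raised clay mark on top of the foot: round button 22 mm wide. May be absent.
- tile_bar_0: L-shaped glaze test tile, front to its -x: plate 40 mm wide (y), 100 tall (z), 7 thick (x); at its lower end a 7 mm thick foot, 34 mm out of the front. Origin: middle of the plate. Keyhole: 20 mm round hole centred 2 mm above the origin, from it a 9 mm slot up to 22 mm above the origin. 0.06-0.13 kg. Raised clay mark on top of the foot: straight bar 34 x 9 mm. May be absent.
- tile_bar_1: L-shaped glaze test tile, front to its -x: plate 40 mm wide (y), 100 tall (z), 7 thick (x); at its lower end a 7 mm thick foot, 34 mm out of the front. Origin: middle of the plate. Keyhole: 20 mm round hole centred 2 mm above the origin, from it a 9 mm slot up to 22 mm above the origin. 0.06-0.13 kg. Raised clay mark on top of the foot: straight bar 34 x 9 mm. May be absent.
- tile_bar_2: L-shaped glaze test tile, front to its -x: plate 40 mm wide (y), 100 tall (z), 7 thick (x); at its lower end a 7 mm thick foot, 34 mm out of the front. Origin: middle of the plate. Keyhole: 20 mm round hole centred 2 mm above the origin, from it a 9 mm slot up to 22 mm above the origin. 0.06-0.13 kg. Raised clay mark on top of the foot: straight bar 34 x 9 mm. May be absent.
- wood_tray: Loose wooden tray, 162 (x) by 182 (y) mm outside, 150 by 170 inside; floor 6 mm thick, long low sides (across x) 24 mm high, end boards (across y) 32 mm high with dark hand grooves. 0.7 kg. Origin at the centre of its underside.
- steel_pan: Loose dark sheet-steel pan, 156 (x) by 176 (y) mm outside, 150 by 170 inside; floor 6 mm thick, walls 3 mm thick and 26 mm high with a rolled rim, a wire handle at either end (y) that reaches 20 mm out. 0.7 kg. Origin at the centre of its underside.

How it is judged (in metres and radians):
On the way, in this order (a step that is already met when the one before it is completed fails the run):
1. the keeper bar is swung back (past 0.95 rad) (value of joint keeper above 0.95 rad), for 0.2 s.
2. every tile lies inside its tray (x of tile_disc_0 in the frame of wood_tray between -0.072 and 0.072 m and y of tile_disc_0 in the frame of wood_tray between -0.082 and 0.082 m and z of tile_disc_0 in the frame of wood_tray between 0.005 and 0.075 m and x of tile_disc_1 in the frame of wood_tray between -0.072 and 0.072 m and y of tile_disc_1 in the frame of wood_tray between -0.082 and 0.082 m and z of tile_disc_1 in the frame of wood_tray between 0.005 and 0.075 m and x of tile_disc_2 in the frame of wood_tray between -0.072 and 0.072 m and y of tile_disc_2 in the frame of wood_tray between -0.082 and 0.082 m and z of tile_disc_2 in the frame of wood_tray between 0.005 and 0.075 m and x of tile_bar_0 in the frame of steel_pan between -0.072 and 0.072 m and y of tile_bar_0 in the frame of steel_pan between -0.082 and 0.082 m and z of tile_bar_0 in the frame of steel_pan between 0.005 and 0.075 m and x of tile_bar_1 in the frame of steel_pan between -0.072 and 0.072 m and y of tile_bar_1 in the frame of steel_pan between -0.082 and 0.082 m and z of tile_bar_1 in the frame of steel_pan between 0.005 and 0.075 m and x of tile_bar_2 in the frame of steel_pan between -0.072 and 0.072 m and y of tile_bar_2 in the frame of steel_pan between -0.082 and 0.082 m and z of tile_bar_2 in the frame of steel_pan between 0.005 and 0.075 m), for 0.2 s.
At the end, for the whole second after the job is handed in: Every tile is at rest, standing or lying, in its own tray (middle of the plate within 72 mm along x and 82 mm along y of the tray's centre and less than 75 mm above its underside): round buttons in the wooden tray, straight bars in the steel pan; the keeper bar is closed to within 0.12 rad (all of step 2 and linear speed of each of tile_disc_0, tile_disc_1, tile_disc_2, tile_bar_0, tile_bar_1, tile_bar_2 below 0.03 m/s and value of joint keeper below 0.12 rad); the robot touches nothing.
It fails at once if a tile is wrenched against the board or its screw with more than 80 N (contact force between any of tile_disc_0, tile_disc_1, tile_disc_2, tile_bar_0, tile_bar_1, tile_bar_2 and board above 80 N).
Of tile_disc_0, tile_disc_1, tile_disc_2, tile_bar_0, tile_bar_1, tile_bar_2 only 4 to 6 are there at a start; the rules pass over those that are not, and their reading is None.
At some moment in a run one of wood_tray, steel_pan may be knocked a few centimetres aside while the robot is not near it.
Once in a run the grip may slacken for a moment while it holds something.
It also fails if it takes over 210 s, if anything falls off the work surface, if the arm or the gripper's body presses on something with over 40 N, if the wrist force passes 120 N, or if a joint passes its speed limit or range.

### The arm

A 6-joint arm with a two-finger parallel gripper is mounted at the origin on a cart in front of the work surface, level with it; the furniture and walls round the work are solid. World frame = base frame: x ahead of the robot, y to its left, z up, the work surface at z = 0. Lengths are in m, angles in degrees, forces in N, time in s.
With the tool pointing down it reaches from about 0.375 to 0.9 m from the base axis. Payload 3.1 kg.
Tool frame: the origin (TCP) lies on the centre line of the jaws, within the pads' length; the fingertips stand 8 mm ahead of it and the grasp point (between the pads) lies 11 mm behind it; y points along the fingers, x is the direction in which the jaws open and shut, and the axes are right-handed (so a half turn about y gives the same grasp; the last joint's range is limited). The gripper opens to 87 mm and grips with 3 to 60 N. Pads are 19 mm wide; open, the fingers measure 117 mm over their backs; the gripper's body (75 mm by 190 mm) begins 51 mm behind the grasp point.
Start: joints at [57.668, 30.224, 82.088, -0, 67.689, -10.227], TCP at [0.235, 0.579, 0.231] pointing down, gripper open.
Joint ranges: [-176.69, 176.69], [-43.24, 126.21], [12.49, 139.97], [-82, 262], [0, 151.66], [-163.58, 163.58]. Speed limits (degrees/s): [159.86, 159.86, 180, 180, 180, 180].

### API

Orientations are given as a 3x3 rotation matrix whose columns are the frame's x, y, z axes.
In Python, from rig import read_state, imaging, job, spotter gives the robot as it stands.
- The arm moves only by the tool apply_moves, never from a script. Its argument "steps" is a list of rows, each an object of numbers: "x", "y", "z": the shift along the world's x, y, z in mm; "spin": the turn about the world's z in rad. In form: [{"x": .., "y": .., "z": .., "spin": ..}, ...]. A call has 1 to 12 rows; each row shifts and turns the pose as measured when the row begins; what a row does not reach is not made up. A row lasts 1/10 s, in which the tool goes at most 50 mm and 8.59 degrees, less where a joint would pass 70% of its speed; a pose out of reach is approached as far as the arm can. A call is refused whole if a number of a shift passes 50 or a number of a turn 0.15, either way. A call with a gripper value outside its range is refused whole. "grip" is the finger opening in mm, from 0 to 87, set as the call begins (left out, the last holds). The fingers move at their own pace and stop on an object; the grip force is fixed at half the most. Time passes only in rows, so rows that do not move let the fingers close. It gives the time, the measured TCP pose, the force and the opening at its end, in the units of the state.
- read_state(): the state, without advancing time (a new reading comes with each control period).
- imaging.capture(name): name is "scene" or "top" or "wrist"; returns the picture (420x560x3 uint8, red, green, blue); there is no depth.
- imaging.camera_params(name): a dict with "fov_y" (degrees; the focal length in pixels is half the picture's height over the tangent of half this angle, whatever the lens; pixels are square), "cx", "cy" (the principal point, pixels), "R" (3x3) and "t" (3): a world point X has camera coordinates R X + t. Camera axes: x right, y down, z forward; pixel columns grow to the right and rows downward; lengths in m; the calibration is good to about 2 mm. A picture is of the moment at which its call begins: read the wrist's pose just before it. camera_params takes no time and is no camera call; for the wrist camera it gives the pose at the moment of the call.
- job.hand_in(): hands the job in, once; it reports no verdict.
Trained networks look in the newest picture that a camera, given by its name, has taken for a name from the list of things; names that differ only in an ending like _2 or _b are one class to them, and where a whole thing is asked for, a point or a joint stands for the part that bears it (a point fixed in the world has none). Each returns a list of dicts, best first, with "score" (0 to 1); they miss things now and then, are a little off and sometimes report something else, mostly with a low value. They report only what shows in the picture. A call takes as long as a camera call.
- spotter.cut_out(name, camera): "mask" (420x560 bool, what is visible of it) and "rect" ([left, top, width, height] in pixels, round what is visible of it).
The state is a dict: "time_s": time; "joint_positions": joint angles; "qvel": joint speeds; "tau": joint torques, N m; "position": TCP position; "tcp_rot": TCP orientation; "force": force on the tool from outside, world axes, zero at the start; "moment": the same for the moment, N m; "opening": opening from 0.0 (shut) to 1.0 (fully open).
Only numpy, scipy, OpenCV 4.12 (cv2) and the standard library are available. Lean on these libraries where they do the work, as an engineer would, in place of code of your own. Each camera call takes 0.05 s, during which the arm holds its last target.

## Working session

There is one attempt and no reset: what is moved stays moved. The work goes in short steps, Python scripts to look and compute and a tool call to move; the robot and the scene stay as the last step left them, time stands still between calls to the robot, and variables do not carry over. Pictures are saved under pics/ and viewed, and the job is handed in when it is done.

Besides the shell and the picture viewer there is one more tool, called after "Emit:" as name(argument=value, ...), one argument or row to a line, values as JSON. apply_moves: Moves the arm, as the interface text tells. Its arguments: {"type":"object","properties":{"steps":{"type":"array"},"grip":{"type":"number"}},"required":["steps"]}

```bash
ls; mkdir -p pics
python3 - <<'E'
from rig import read_state, imaging, job, spotter
import cv2
s=read_state(); print(s)
for n in ["scene","top","wrist"]:
    p=imaging.camera_params(n)
    print(n,p)
    im=imaging.capture(n)
    cv2.imwrite(f"pics/{n}0.png",im[:,:,::-1])
E
```

```text
pics
{'time_s': 0.0, 'joint_positions': array([ 5.76668557e+01,  3.02794961e+01,  8.21576005e+01, -2.31812183e-03,
        6.76894037e+01, -1.02257042e+01]), 'qvel': array([ 0.06014874, -0.05530832,  0.03600131, -0.03841761,  0.05345956,
        0.08876146]), 'tau': array([-9.64483988e-04, -4.40038455e+01, -1.76589561e+01,  6.30873931e-02,
        5.83639496e-02, -1.75105324e-04]), 'position': array([0.23478512, 0.57843551, 0.2295592 ]), 'tcp_rot': array([[ 3.76329053e-01, -1.14921954e-03, -9.26485361e-01],
       [ 9.26483510e-01, -1.88554296e-03,  3.76330640e-01],
       [-2.17941447e-03, -9.99997562e-01,  3.55148357e-04]]), 'force': array([ 0.21200506,  0.3200203 , -0.11834699]), 'moment': array([0.0096975 , 0.0133417 , 0.01026781]), 'opening': 1.0007510129401134}
scene {'fov_y': 42.8854824468862, 'cx': 290.65270548467464, 'cy': 203.74265294299124, 'R': array([[-0.80991662,  0.58651397,  0.00603649],
       [ 0.49604436,  0.69040677, -0.52657239],
       [-0.3130097 , -0.42348537, -0.85010886]]), 't': array([ 0.44595351, -0.19615572,  1.48473572])}
top {'fov_y': 50.048759449719235, 'cx': 281.9763991508166, 'cy': 212.79589470532096, 'R': array([[-0.00524322, -0.99991456,  0.01197405],
       [-0.99484904,  0.00400372, -0.10128846],
       [ 0.10123186, -0.01244345, -0.99478504]]), 't': array([-0.02709218,  0.52539149,  1.06045955])}
wrist {'fov_y': 67.66986549750533, 'cx': 277.73062829406103, 'cy': 211.53511172643474, 'R': array([[ 0.37660083,  0.926373  , -0.00220926],
       [ 0.89612442, -0.36369725,  0.25433312],
       [ 0.23480383, -0.09776184, -0.96711415]]), 't': array([-0.62512974, -0.02903243,  0.38966501])}
```

View pics/scene0.png

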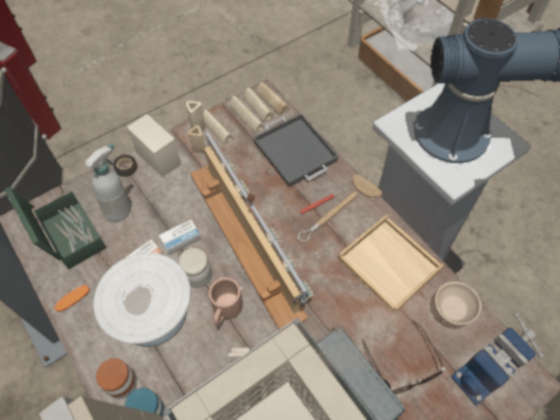

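View pics/top0.png

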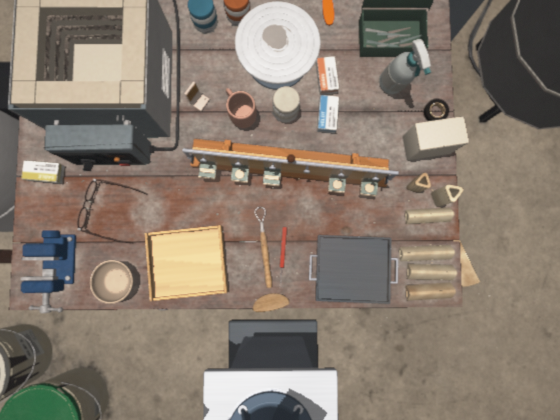

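View pics/wrist0.png

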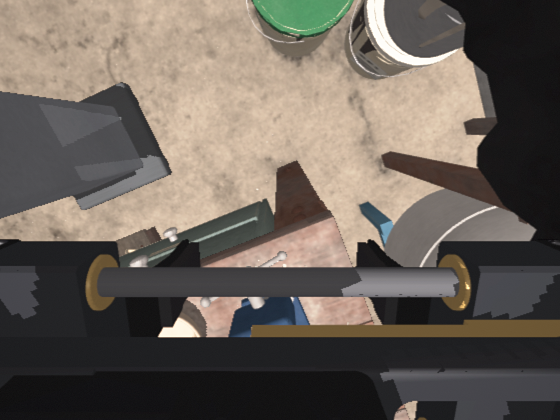

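```bash
cat > h.py <<'E'
from rig import read_state, imaging, job, spotter
import numpy as np, cv2
H,W=420,560
def K(p):
    f=H/2/np.tan(np.radians(p["fov_y"])/2); return np.array([[f,0,p["cx"]],[0,f,p["cy"]],[0,0,1]])
def proj(p,X):
    X=np.atleast_2d(X); c=X@np.array(p["R"]).T+p["t"]; q=c@K(p).T; return q[:,:2]/q[:,2:]
def back(p,uv,z):
    uv=np.atleast_2d(np.array(uv,float)); R=np.array(p["R"]);C=-R.T@p["t"]
    d=np.c_[uv,np.ones(len(uv))]@np.linalg.inv(K(p)).T@R
    return C+d*((z-C[2])/d[:,2])[:,None]
def yaw():
    r=read_state()["tcp_rot"]; return np.degrees(np.arctan2(r[1,0],r[0,0]))
def save(im,name,box=None,s=1):
    if box: x,y,w,h=box; im=im[y:y+h,x:x+w]
    im=cv2.resize(im,None,fx=s,fy=s,interpolation=cv2.INTER_CUBIC); cv2.imwrite("pics/"+name,im[:,:,::-1])
E
python3 - <<'E'
from h import *
im=imaging.capture("top");p=imaging.camera_params("top")
save(im,"topz.png",(180,130,220,80),3.6)
save(im,"topt.png",(130,220,280,90),2.8)
for n in ["wood_tray","steel_pan","keeper_knob","keeper","board","tile_disc_0","tile_bar_0"]:
    for d in spotter.cut_out(n,"top"):
        m=d["mask"];ys,xs=np.nonzero(m)
        print(n,round(d["score"],2),d["rect"],xs.mean().round(1),ys.mean().round(1),m.sum(), cv2.minAreaRect(np.c_[xs,ys].astype(np.float32)))
for uv,z in [((187,262),.03),((353,268),.026),((291,157),.18),((208,170),.1),((369,188),.1)]: print(uv,back(p,uv,z))
E
```

```text
wood_tray 0.92 [144.2, 224.5, 86.0, 76.4] 185.2 262.4 5318 ((185.02627563476562, 262.2716369628906), (68.35807037353516, 78.85740661621094), 84.47245788574219)
wood_tray 0.62 [326.6, 165.7, 23.3, 25.5] 337.2 179.5 402 ((338.55328369140625, 179.9139404296875), (21.366436004638672, 23.448759078979492), 5.19442892074585)
steel_pan 0.73 [310.3, 234.4, 87.1, 68.6] 353.1 268.9 4961 ((353.3804626464844, 268.7058410644531), (87.53511047363281, 66.70723724365234), 1.8476102352142334)
steel_pan 0.38 [326.6, 166.1, 22.8, 26.2] 337.5 179.5 409 ((338.65838623046875, 179.91583251953125), (20.99528694152832, 23.582380294799805), 5.710592269897461)
keeper 0.87 [181.0, 146.7, 217.2, 31.1] 295.1 161.4 1063 ((289.71527099609375, 160.02345275878906), (216.33460998535156, 14.242513656616211), 6.215636253356934)
board 0.66 [183.8, 140.6, 211.4, 44.9] 290.8 160.7 4749 ((289.8951110839844, 162.0247039794922), (215.33151245117188, 31.418502807617188), 5.844566345214844)
tile_disc_0 0.89 [360.8, 174.7, 24.8, 18.6] 369.9 183.3 363 ((371.8699645996094, 183.40997314453125), (21.637470245361328, 23.4759464263916)
[... 182 characters left out ...]

tile_disc_0 0.75 [232.9, 158.4, 18.6, 26.1] 239.6 169.7 392 ((239.0, 170.0), (24.0, 18.0), 90.0)
tile_bar_0 0.63 [265.3, 159.8, 16.7, 28.4] 270.8 172.9 350 ((271.0, 173.0), (24.0, 16.0), 90.0)
tile_bar_0 0.59 [195.7, 153.2, 19.8, 27.4] 206.1 165.2 434 ((205.0, 165.5), (25.0, 22.0), 90.0)
tile_bar_0 0.49 [327.0, 166.3, 22.8, 24.4] 337.2 180.1 369 ((337.4042053222656, 179.41647338867188), (18.216463088989258, 26.097679138183594), 19.29004669189453)
(187, 262) [[0.40826326 0.19694631 0.03      ]]
(353, 268) [[ 0.39184564 -0.19885194  0.026     ]]
(291, 157) [[ 0.62747682 -0.04719706  0.18      ]]
(208, 170) [[0.61618487 0.13889141 0.1       ]]
(369, 188) [[ 0.57363648 -0.22660456  0.1       ]]
```

View pics/topz.png

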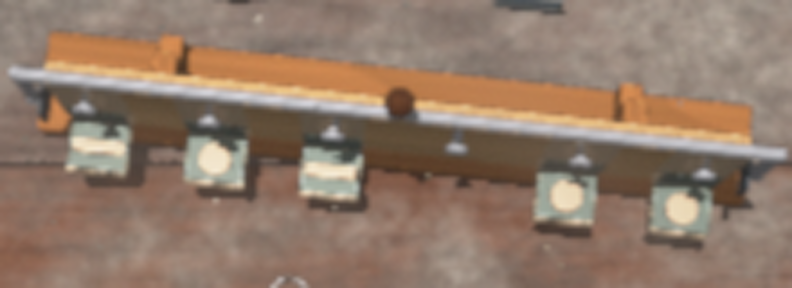

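View pics/topt.png

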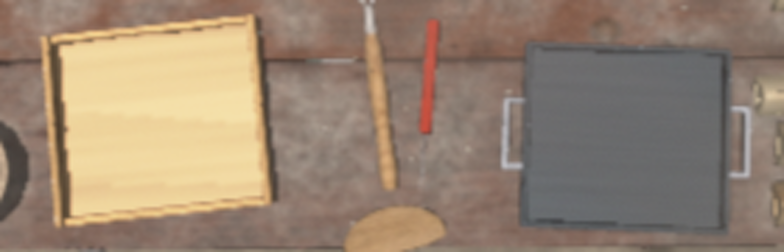

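```bash
cat > fit.py <<'E'
from h import *
from scipy.optimize import least_squares
def rz(a): c,s=np.cos(a),np.sin(a); return np.array([[c,-s,0],[s,c,0],[0,0,1]])
def fit(p,uv,X,x0):
    uv=np.array(uv,float);X=np.array(X,float)
    f=lambda v:(proj(p,X@rz(v[2]).T+[v[0],v[1],0])-uv).ravel()
    r=least_squares(f,x0); return r.x,f(r.x).reshape(-1,2)
def W2(v,X): return np.atleast_2d(X)@rz(v[2]).T+[v[0],v[1],0]
E
python3 - <<'E'
from fit import *
p=imaging.camera_params("top")
z=lambda a,b:(a/3.6+180-.36,b/3.6+130-.36)
sc=[84,208,332,456,580,704],[107,121,132,147,160,174]
uv=[z(a,b) for a,b in zip(*sc)]+[z(400,102)]
X=[(-.0125,-.195+.078*(5-i),.113) for i in range(6)]+[(-.004,0,.18)]
v,r=fit(p,uv,X,[.62,-.05,-.1]);print("board",v,np.degrees(v[2]));print(r.round(1))
t=lambda a,b:(a/2.8+130-.36,b/2.8+220-.36)
# wood: rim ends outer top corners z .032
uv=[t(43,38),t(255,16),t(271,203),t(58,225)]
X=[(.081,.091,.032),(.081,-.091,.032),(-.081,-.091,.032),(-.081,.091,.032)]
v,r=fit(p,uv,X,[.41,.19,0]);print("wood",v,np.degrees(v[2]));print(r.round(1))
uv=[t(526,42),t(730,50),t(727,232),t(520,226)]
X=[(.078,.088,.026),(.078,-.088,.026),(-.078,-.088,.026),(-.078,.088,.026)]
v,r=fit(p,uv,X,[.39,-.19,0]);print("pan",v,np.degrees(v[2]));print(r.round(1))
E
```

```text
board [ 0.62884638 -0.04648091 -0.11170688] -6.400332932809969
[[-0.1 -0.1]
 [-0.  -0.3]
 [ 0.   0.4]
 [ 0.1 -0.1]
 [ 0.1  0. ]
 [ 0.2 -0.2]
 [-0.3  0.2]]
wood [0.40736115 0.19967148 0.09843365] 5.639832550907251
[[-0.2 -0.8]
 [ 0.2 -0.8]
 [ 0.6  0.6]
 [-0.5  0.9]]
pan [ 0.39064515 -0.19918817 -0.04222274] -2.419184527404591
[[-0.1 -0.1]
 [-0.1 -0.2]
 [ 0.1  0.4]
 [ 0.1 -0.1]]
```

Emit:
apply_moves(
  steps=[
    {"x":15,"y":-40,"z":20,"spin":0.137},
    {"x":20,"y":-40,"z":20,"spin":0.137},
    {"x":25,"y":-42,"z":15},
    {"x":25,"y":-42},
    {"x":25,"y":-42},
    {"x":25,"y":-42},
    {"x":25,"y":-42},
    {"x":25,"y":-42},
    {"x":25,"y":-42},
    {"x":25,"y":-42},
    {"x":25,"y":-42},
    {"x":25,"y":-42},
  ],
  grip=87,
)

```text
invalid input at $.steps[2]: expected keys x, y, z, spin
```

Emit:
apply_moves(
  steps=[
    {"x":15,"y":-40,"z":20,"spin":0.137},
    {"x":20,"y":-40,"z":20,"spin":0.137},
    {"x":25,"y":-42,"z":15,"spin":0},
    {"x":25,"y":-42,"z":0,"spin":0},
    {"x":25,"y":-42,"z":0,"spin":0},
    {"x":25,"y":-42,"z":0,"spin":0},
    {"x":25,"y":-42,"z":0,"spin":0},
    {"x":25,"y":-42,"z":0,"spin":0},
    {"x":25,"y":-42,"z":0,"spin":0},
    {"x":25,"y":-42,"z":0,"spin":0},
  ],
  grip=87,
)

```text
time_s: 1.55
position: [0.4719, 0.1572, 0.2885]
tcp_rot: [[0.087, 0.009, -0.996], [0.996, 0.005, 0.087], [0.005, -1.0, -0.009]]
force: [1.2, 0.7, -0.1]
opening: 0.998
```

Emit:
apply_moves(
  steps=[
    {"x":15,"y":-42,"z":0,"spin":-0.025},
    {"x":0,"y":-42,"z":0,"spin":0},
    {"x":0,"y":-42,"z":0,"spin":0},
    {"x":0,"y":-42,"z":0,"spin":0},
    {"x":0,"y":-30,"z":0,"spin":0},
    {"x":0,"y":0,"z":0,"spin":0},
    {"x":0,"y":0,"z":0,"spin":0},
  ],
)

```text
time_s: 2.25
position: [0.4921, -0.056, 0.2902]
tcp_rot: [[0.123, 0.018, -0.992], [0.992, 0.002, 0.123], [0.004, -1.0, -0.018]]
force: [-0.8, 0.0, 0.6]
opening: 1.001
```

Run:
```python
from fit import *
s=read_state();print(s["position"],yaw(),s["force"],s["time_s"])
p=imaging.camera_params("wrist");im=imaging.capture("wrist").copy();save(im,"w1.png")
v=[0.62885,-.04648,-.1117]
X=[(-.0145,-.195+.078*i,.109) for i in range(6)]+[(-.004,0,.18)]
uv=proj(p,W2(v,X));print(uv.round(0))
for u in uv: cv2.drawMarker(im,(int(u[0]),int(u[1])),(255,0,0),0,8)
save(im,"w1o.png",None,1.4)
print(-p["R"].T@p["t"])
```

```text
[ 0.49207595 -0.05598411  0.29024176] 82.91964491179836 [-0.83444181  0.03707948  0.64753672] 2.25
[[134. 294.]
 [200. 293.]
 [265. 292.]
 [331. 291.]
 [396. 290.]
 [461. 289.]
 [303. 338.]]
[ 0.4196822  -0.04603775  0.44217541]
```

View pics/w1o.png

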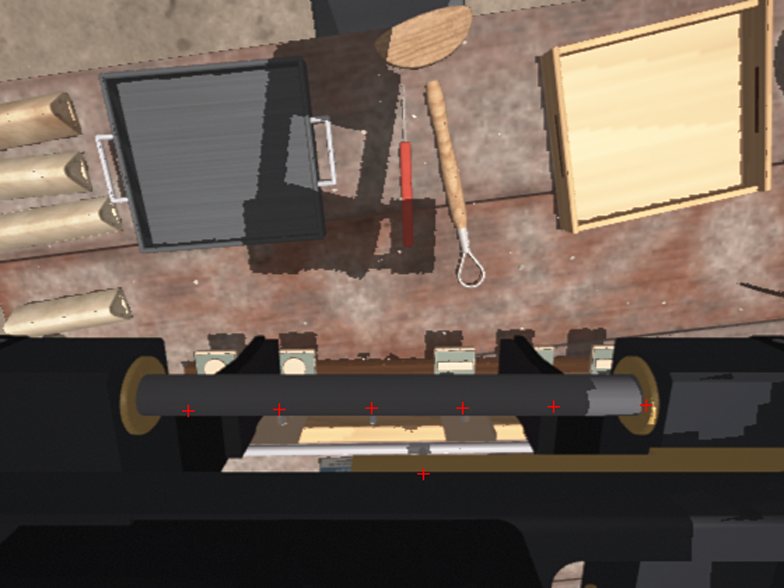

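Run:
```python
from fit import *
p=imaging.camera_params("wrist");im=cv2.imread("pics/w1.png")[:,:,::-1].copy()
v=[0.62885,-.04648,-.1117]
L=[((0,-.222,.117),(0,.222,.117)),((.015,-.222,.117),(.015,.222,.117)),((-.004,-.2,.152),(-.004,.2,.152))]+[((0,-.195+.078*i,.109),(-.0145,-.195+.078*i,.109)) for i in range(6)]
for i in [0,1,3,4,5]:
    y=-.195+.078*i
    for a,b in [((-.041,y-.02,.047),(-.041,y+.02,.047)),((-.041,y-.02,.047),(-.007,y-.02,.047))]: L.append((a,b))
for t,sz,z in [([.40736,.19967,.0984],(.081,.091),.032),([.39065,-.1992,-.0422],(.078,.088),.026)]:
    c=[(a*sz[0],b*sz[1],z) for a,b in [(1,1),(1,-1),(-1,-1),(-1,1)]]
    for i in range(4):
        a,b=proj(p,W2(t,[c[i],c[(i+1)%4]])); cv2.line(im,tuple(int(q) for q in a.round()),tuple(int(q) for q in b.round()),(0,255,0),1)
for l in L:
    a,b=proj(p,W2(v,l)); cv2.line(im,tuple(int(q) for q in a.round()),tuple(int(q) for q in b.round()),(255,0,0),1)
save(im,"w1p.png",None,1.4)
```

```text
(no output)
```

View pics/w1p.png

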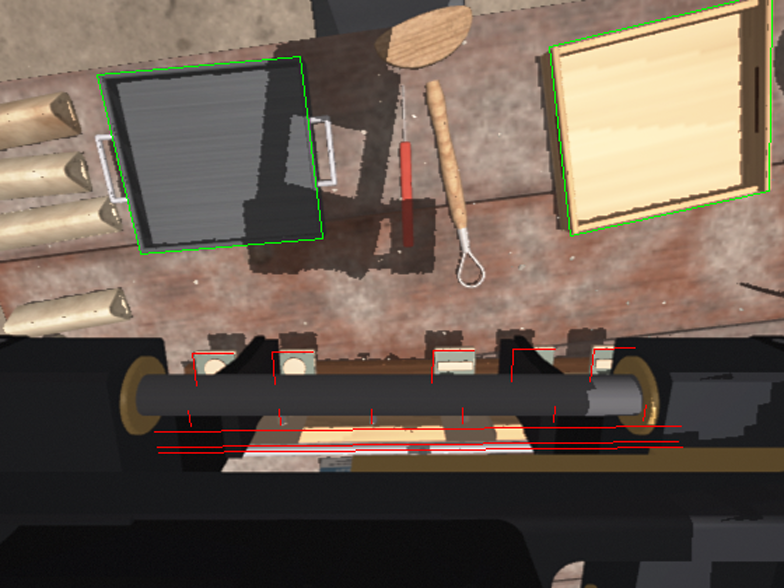

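Emit:
apply_moves(
  steps=[
    {"x":44,"y":4,"z":0,"spin":0.012},
    {"x":44,"y":4,"z":-20,"spin":0},
    {"x":44,"y":3,"z":-25,"spin":0},
    {"x":0,"y":0,"z":-25,"spin":0},
    {"x":0,"y":0,"z":-10,"spin":0},
    {"x":0,"y":0,"z":0,"spin":0},
    {"x":0,"y":0,"z":0,"spin":0},
  ],
)

```text
time_s: 3.0
position: [0.6246, -0.033, 0.2089]
tcp_rot: [[0.098, 0.017, -0.995], [0.995, 0.004, 0.098], [0.006, -1.0, -0.017]]
force: [-0.2, -0.0, 0.4]
opening: 1.001
```

Emit:
apply_moves(
  steps=[
    {"x":0,"y":-12,"z":0,"spin":-0.014},
    {"x":0,"y":0,"z":0,"spin":0},
    {"x":0,"y":0,"z":-10,"spin":0},
    {"x":0,"y":0,"z":-10,"spin":0},
  ],
)

```text
time_s: 3.4
position: [0.6261, -0.0468, 0.1943]
tcp_rot: [[0.114, 0.028, -0.993], [0.993, 0.001, 0.114], [0.004, -1.0, -0.027]]
force: [-1.1, -0.3, -0.4]
opening: 0.997
```

Run:
```python
from fit import *
for i in range(3):
    s=read_state();print(s["position"],yaw(),s["time_s"])
    im=imaging.capture("wrist");
save(im,"w2.png")
im=imaging.capture("scene");save(im,"s2.png",(180,100,160,160),4)
im=imaging.capture("top");save(im,"t2.png",(180,100,220,120),3.6)
```

```text
[ 0.62606519 -0.04683533  0.19428963] 83.45001994695973 3.4
[ 0.6250161  -0.04653536  0.19232172] 83.45223991889776 3.45
[ 0.62480643 -0.0463123   0.19255028] 83.46362106927778 3.5
```

View pics/w2.png

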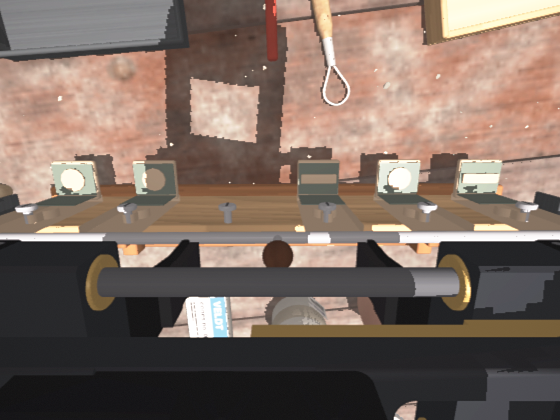

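View pics/s2.png

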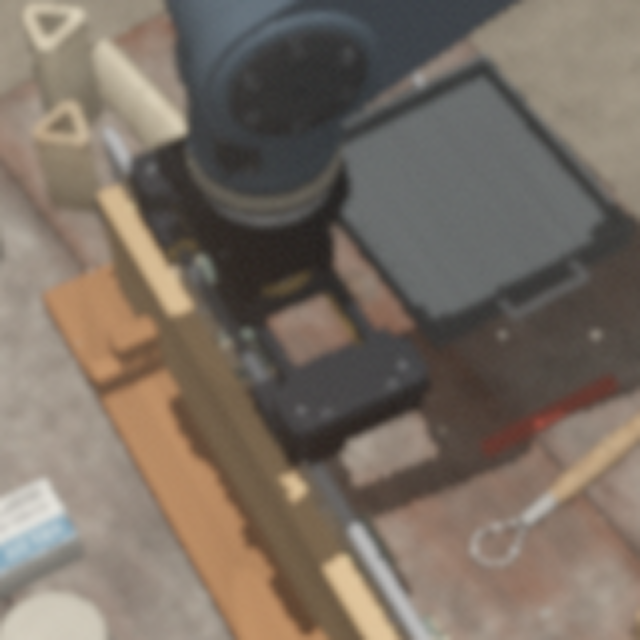

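Run:
```python
from fit import *
p=imaging.camera_params("wrist");s=read_state();R=s["tcp_rot"];P=s["position"]
print(proj(p,[P,P-R[:,1]*.011,P+R[:,1]*.008,[.6249,-.0460,.18]]), -p["R"].T@p["t"],P)
# knob back-projected at z .18
print(back(p,(278,255),.18))
```

```text
[[274.79964341 266.26623784]
 [274.59875264 275.65985784]
 [274.93029955 260.15677818]
 [275.16885822 254.02974984]] [ 0.55226925 -0.03690922  0.34509358] [ 0.6258316  -0.0462547   0.19370375]
[[ 0.6256842  -0.04446183  0.18      ]]
```

Knob at (278,255) in the wrist view, predicted (275,254): consistent to about 1.5 mm. I descend and grip it.

Emit:
apply_moves(
  steps=[
    {"x":0,"y":1,"z":-10,"spin":0},
    {"x":0,"y":0,"z":-8,"spin":0},
    {"x":0,"y":0,"z":0,"spin":0},
  ],
)

```text
time_s: 3.95
position: [0.6262, -0.045, 0.1745]
tcp_rot: [[0.113, 0.026, -0.993], [0.994, 0.001, 0.113], [0.004, -1.0, -0.026]]
force: [-0.4, -0.0, -0.4]
opening: 1.001
```

Emit:
apply_moves(
  steps=[
    {"x":0,"y":0,"z":-3,"spin":0},
    {"x":0,"y":0,"z":0,"spin":0},
    {"x":0,"y":0,"z":0,"spin":0},
    {"x":0,"y":0,"z":0,"spin":0},
    {"x":0,"y":0,"z":0,"spin":0},
    {"x":0,"y":0,"z":0,"spin":0},
    {"x":0,"y":0,"z":0,"spin":0},
    {"x":0,"y":0,"z":0,"spin":0},
  ],
  grip=10,
)

```text
time_s: 4.75
position: [0.6265, -0.0449, 0.1715]
tcp_rot: [[0.113, 0.027, -0.993], [0.994, 0.001, 0.113], [0.004, -1.0, -0.027]]
force: [0.1, 0.8, 0.3]
opening: 0.357
```

Emit:
apply_moves(
  steps=[
    {"x":0,"y":0,"z":0,"spin":0},
    {"x":0,"y":0,"z":0,"spin":0},
    {"x":0,"y":0,"z":0,"spin":0},
    {"x":0,"y":0,"z":0,"spin":0},
  ],
)

```text
time_s: 5.15
position: [0.6264, -0.0467, 0.1716]
tcp_rot: [[0.112, 0.027, -0.993], [0.994, -0.002, 0.112], [0.001, -1.0, -0.027]]
force: [-0.6, -0.6, -0.8]
opening: 0.184
```

Emit:
apply_moves(
  steps=[
    {"x":10,"y":-1.1,"z":-0.6,"spin":0},
    {"x":10,"y":-1.1,"z":-1.8,"spin":0},
    {"x":9.6,"y":-1.1,"z":-3.1,"spin":0},
    {"x":9.3,"y":-1,"z":-4.1,"spin":0},
    {"x":0,"y":0,"z":0,"spin":0},
    {"x":0,"y":0,"z":0,"spin":0},
  ],
)

```text
time_s: 5.75
position: [0.6679, -0.0513, 0.1602]
tcp_rot: [[0.112, 0.023, -0.993], [0.994, -0.002, 0.112], [0.001, -1.0, -0.023]]
force: [-2.0, -0.3, 2.1]
opening: 0.183
```

Emit:
apply_moves(
  steps=[
    {"x":9.4,"y":-1,"z":-5.7,"spin":0},
    {"x":8.3,"y":-0.9,"z":-7.2,"spin":0},
    {"x":6.8,"y":-0.7,"z":-7.6,"spin":0},
    {"x":4.9,"y":-0.5,"z":-6.9,"spin":0},
    {"x":0,"y":0,"z":0,"spin":0},
    {"x":0,"y":0,"z":0,"spin":0},
  ],
)

```text
time_s: 6.35
position: [0.6997, -0.0548, 0.1294]
tcp_rot: [[0.112, 0.022, -0.993], [0.994, -0.002, 0.112], [0.001, -1.0, -0.022]]
force: [-0.6, -1.4, 1.4]
opening: 0.184
```

Emit:
apply_moves(
  steps=[
    {"x":2,"y":-0.2,"z":-3.5,"spin":0},
    {"x":0,"y":0,"z":0,"spin":0},
    {"x":0,"y":0,"z":0,"spin":0},
  ],
)

```text
time_s: 6.65
position: [0.7017, -0.055, 0.1259]
tcp_rot: [[0.112, 0.022, -0.993], [0.994, -0.002, 0.112], [0.001, -1.0, -0.022]]
force: [-1.5, -1.6, 0.5]
opening: 0.18
```

Emit:
apply_moves(
  steps=[
    {"x":0,"y":0,"z":0,"spin":0},
    {"x":0,"y":0,"z":0,"spin":0},
    {"x":0,"y":0,"z":0,"spin":0},
    {"x":0,"y":0,"z":0,"spin":0},
    {"x":0,"y":0,"z":20,"spin":0},
    {"x":0,"y":0,"z":40,"spin":0},
    {"x":0,"y":0,"z":40,"spin":0},
    {"x":-30,"y":30,"z":10,"spin":0},
    {"x":-30,"y":40,"z":0,"spin":0},
    {"x":-30,"y":40,"z":0,"spin":0},
    {"x":0,"y":30,"z":0,"spin":0},
    {"x":0,"y":0,"z":0,"spin":0},
  ],
  grip=58,
)

```text
time_s: 7.85
position: [0.6097, 0.0894, 0.2415]
tcp_rot: [[0.117, 0.031, -0.993], [0.993, 0.002, 0.117], [0.005, -1.0, -0.031]]
force: [0.1, 0.2, -0.2]
opening: 0.661
```

Run:
```python
from fit import *
s=read_state();print(s["position"],yaw(),s["time_s"],s["opening"])
im=imaging.capture("scene");save(im,"s3.png",(180,100,160,200),3)
im=imaging.capture("top");save(im,"t3.png",(120,100,300,220),2.6)
```

```text
[0.60966529 0.08940067 0.24153844] 83.30635719249506 7.85 0.6607261217773759
```

View pics/t3.png

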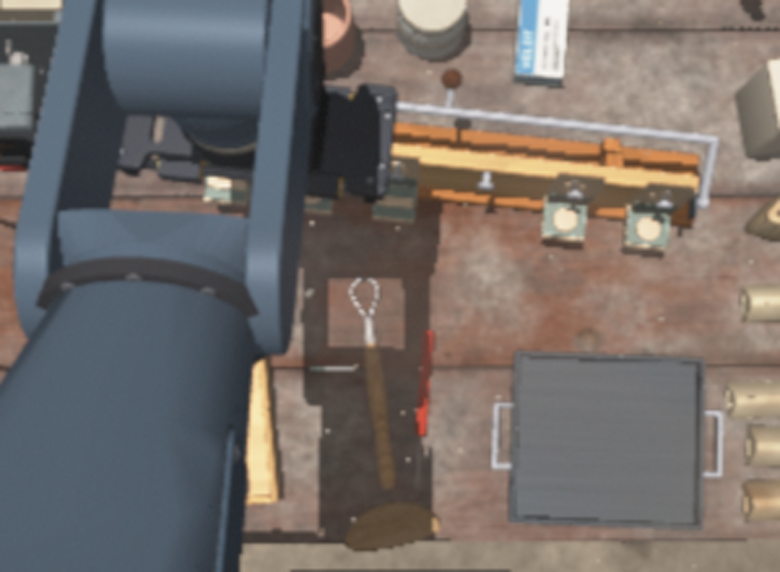

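Run:
```python
from fit import *
p=imaging.camera_params("top")
v=[0.62885,-.0460,-.1117]
k=back(p,(293.8-.3,130),.1355)[0]; d=(k-W2(v,[0,0,0])[0])@rz(v[2]); print("knob board",d, np.arcsin((d[0]+.004)/.085))
for i in [0,1,3,4,5]: print(i,W2(v,(-.013,-.195+.078*i,.113)).round(4))
for nm,t in [("wood",[.40736,.19967,.0984]),("pan",[.39065,-.1992,-.0422])]:
  for a in [.03,-.025]:
    for b in [.04,-.04]: print(nm,a,b,W2(t,(a,b,0)).round(4))
```

```text
knob board [ 0.07024224 -0.00085414  0.1355    ] 1.0622189745217983
0 [[ 0.5942 -0.2383  0.113 ]]
1 [[ 0.6029 -0.1608  0.113 ]]
3 [[ 0.6203 -0.0058  0.113 ]]
4 [[0.629  0.0717 0.113 ]]
5 [[0.6377 0.1492 0.113 ]]
wood 0.03 0.04 [[0.4333 0.2424 0.    ]]
wood 0.03 -0.04 [[0.4411 0.1628 0.    ]]
wood -0.025 0.04 [[0.3786 0.237  0.    ]]
wood -0.025 -0.04 [[0.3864 0.1574 0.    ]]
pan 0.03 0.04 [[ 0.4223 -0.1605  0.    ]]
pan 0.03 -0.04 [[ 0.4189 -0.2404  0.    ]]
pan -0.025 0.04 [[ 0.3674 -0.1582  0.    ]]
pan -0.025 -0.04 [[ 0.364  -0.2381  0.    ]]
```

Emit:
apply_moves(
  steps=[
    {"x":19,"y":-18,"z":-20,"spin":0.005},
    {"x":0,"y":0,"z":-30,"spin":0},
    {"x":0,"y":0,"z":0,"spin":0},
    {"x":0,"y":0,"z":0,"spin":0},
  ],
)

```text
time_s: 8.35
position: [0.6336, 0.0631, 0.1916]
tcp_rot: [[0.117, 0.036, -0.992], [0.993, -0.002, 0.117], [0.002, -0.999, -0.036]]
force: [-0.9, 0.3, -0.1]
opening: 0.664
```

Run:
```python
from fit import *
s=read_state();print(s["position"],yaw(),s["time_s"],s["opening"])
p=imaging.camera_params("wrist");im=imaging.capture("wrist").copy()
v=[0.62885,-.0460,-.1117]
L=[]
for i in [3,4,5]:
    y=-.195+.078*i
    c=[(-.0035,y-.02,.14),(-.0035,y+.02,.14),(-.0105,y+.02,.14),(-.0105,y-.02,.14)]
    L+=[(c[j],c[(j+1)%4]) for j in range(4)]
    c=[(-.0035,y-.02,.047),(-.0035,y+.02,.047),(-.0445,y+.02,.047),(-.0445,y-.02,.047)]
    L+=[(c[j],c[(j+1)%4]) for j in range(4)]
save(im,"w3.png",None,1.4)
for l in L:
    a,b=proj(p,W2(v,l)); cv2.line(im,tuple(int(q) for q in a.round()),tuple(int(q) for q in b.round()),(255,0,0),1)
save(im,"w3p.png",None,1.4)
```

```text
[0.633624   0.06314369 0.1915646 ] 83.28950293988524 8.35 0.6639399770362124
```

View pics/w3p.png

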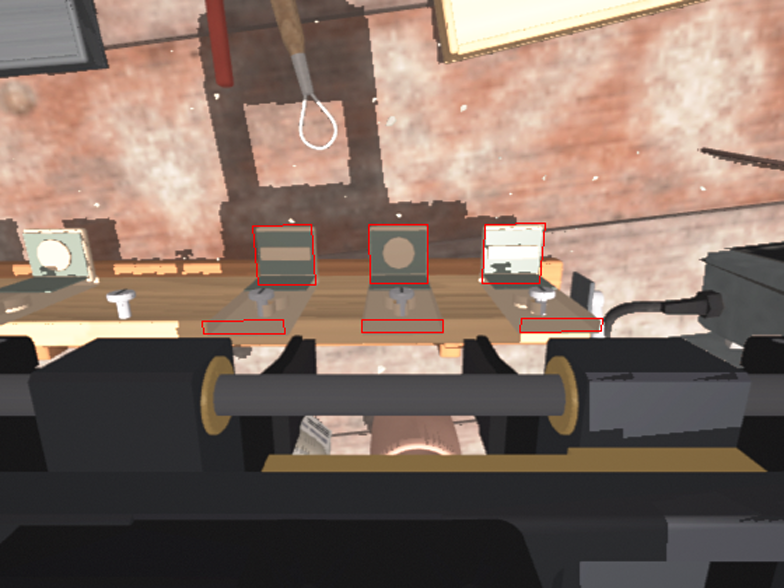

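Emit:
apply_moves(
  steps=[
    {"x":-4.6,"y":8.6,"z":-10,"spin":0.005},
    {"x":0,"y":0,"z":0,"spin":0},
    {"x":0,"y":0,"z":-20,"spin":0},
    {"x":0,"y":0,"z":0,"spin":0},
    {"x":0,"y":0,"z":0,"spin":0},
  ],
)

```text
time_s: 8.9
position: [0.6302, 0.0728, 0.165]
tcp_rot: [[0.111, 0.043, -0.993], [0.994, -0.003, 0.111], [0.002, -0.999, -0.043]]
force: [-0.3, -0.4, 0.2]
opening: 0.666
```

Emit:
apply_moves(
  steps=[
    {"x":-1.5,"y":-1,"z":-15,"spin":0},
    {"x":0,"y":0,"z":-15,"spin":0},
    {"x":0,"y":0,"z":-12,"spin":0},
    {"x":0,"y":0,"z":0,"spin":0},
    {"x":0,"y":0,"z":0,"spin":0},
  ],
)

```text
time_s: 9.4
position: [0.632, 0.0723, 0.1274]
tcp_rot: [[0.109, 0.053, -0.993], [0.994, -0.003, 0.109], [0.002, -0.999, -0.053]]
force: [0.1, 0.2, 0.2]
opening: 0.665
```

Emit:
apply_moves(
  steps=[
    {"x":-4,"y":-0.5,"z":-12,"spin":0},
    {"x":0,"y":0,"z":0,"spin":0},
    {"x":0,"y":0,"z":0,"spin":0},
  ],
)

```text
time_s: 9.7
position: [0.6305, 0.0727, 0.125]
tcp_rot: [[0.109, 0.062, -0.992], [0.994, -0.003, 0.109], [0.004, -0.998, -0.062]]
force: [0.3, -1.0, 0.0]
opening: 0.664
```

Run:
```python
from fit import *
for i in range(2):
    s=read_state();print(s["position"],yaw(),s["time_s"],s["opening"],s["tcp_rot"][:,1],s["force"])
    im=imaging.capture("wrist")
save(im,"w4.png",None,1.4)
im=imaging.capture("scene");save(im,"s4.png",(150,120,200,190),3)
```

```text
[0.63049654 0.07274091 0.12497494] 83.75915396136446 9.7 0.6639022705690388 [ 0.06201886 -0.00288129 -0.99807082] [ 0.3444729  -1.03242339  0.03233588]
[0.63059662 0.07273    0.12484264] 83.75923286864956 9.75 0.6681921958282931 [ 0.06218991 -0.00288921 -0.99806015] [-0.17928676  0.53169189  0.68371294]
```

View pics/w4.png

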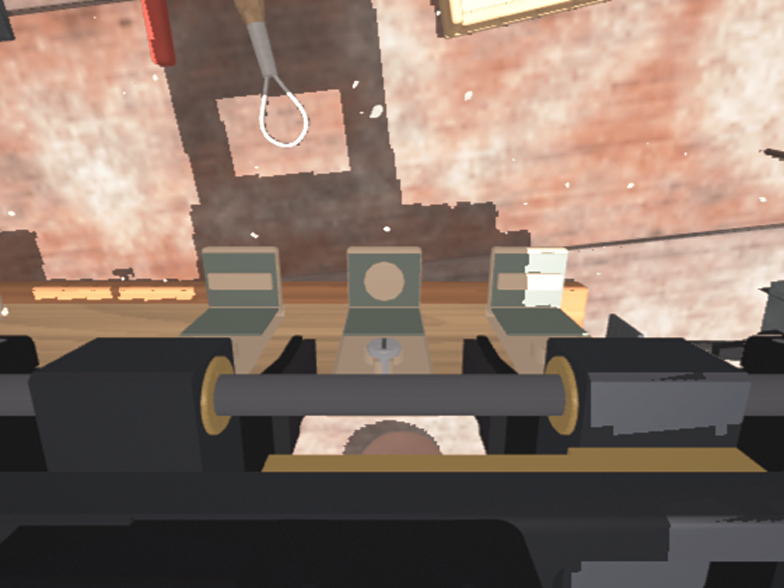

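Run:
```python
from fit import *
s=read_state();print(s["joint_positions"],s["qvel"],s["tau"],s["moment"])
```

```text
[-3.52799983e+00  3.72061869e+01  8.85534563e+01  7.28124410e-02
  5.07079458e+01 -8.73107960e+01] [-0.16090469  0.28034121 -0.22659499  0.1697021   0.16801243 -0.03075607] [-2.64818743e-01 -4.45493889e+01 -1.38433045e+01 -1.00699877e-01
 -2.65471470e-01 -9.45461739e-03] [ 0.04466451  0.13130841 -0.00857173]
```

View pics/s4.png

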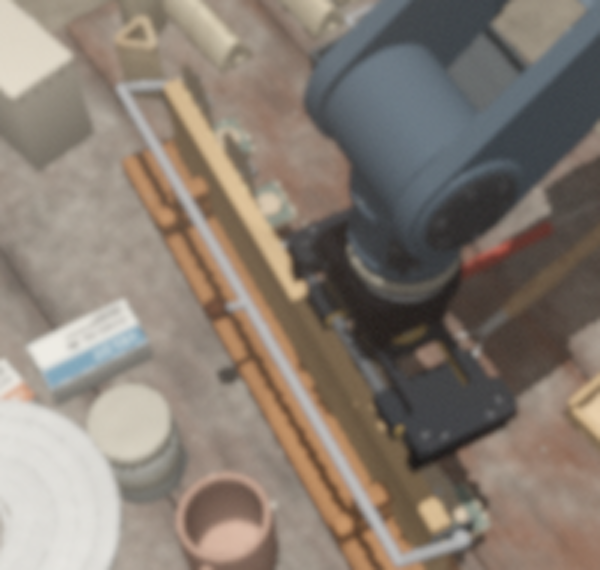

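Emit:
apply_moves(
  steps=[
    {"x":0,"y":0,"z":-6,"spin":0},
  ],
)

```text
time_s: 9.95
position: [0.6299, 0.0728, 0.1187]
tcp_rot: [[0.109, 0.06, -0.992], [0.994, -0.003, 0.109], [0.004, -0.998, -0.06]]
force: [-2.5, 1.2, 1.1]
opening: 0.667
```

Run:
```python
from fit import *
for i in range(4):
    s=read_state();print(s["position"],s["time_s"],s["tcp_rot"][:,1],s["force"],s["joint_positions"].round(2))
    if i<3: im=imaging.capture("wrist")
```

```text
[0.62987506 0.07279974 0.11867079] 9.95 [ 0.05964477 -0.00257231 -0.99821635] [-2.51479585  1.20517768  1.11121692] [-3.520e+00  3.762e+01  8.879e+01  8.000e-02  5.017e+01 -8.731e+01]
[0.62969396 0.07269818 0.11705466] 10.0 [ 0.05917106 -0.00265811 -0.99824432] [ 0.05680164  0.05685653 -0.98973255] [-3.530e+00  3.775e+01  8.885e+01  7.000e-02  5.001e+01 -8.731e+01]
[0.62988333 0.07267987 0.11705832] 10.05 [ 0.05937285 -0.00262106 -0.99823244] [-2.16364864  0.10866317 -0.45520027] [-3.530e+00  3.776e+01  8.883e+01  8.000e-02  5.001e+01 -8.731e+01]
[0.62984189 0.07267397 0.11708113] 10.1 [ 0.05904633 -0.00258984 -0.99825188] [-1.81631406 -0.25637919 -0.57305444] [-3.530e+00  3.776e+01  8.882e+01  8.000e-02  5.003e+01 -8.731e+01]
```

Emit:
apply_moves(
  steps=[
    {"x":-1.5,"y":0,"z":0,"spin":0},
    {"x":0,"y":0,"z":0,"spin":0},
    {"x":0,"y":0,"z":0,"spin":0},
    {"x":0,"y":0,"z":0,"spin":0},
    {"x":0,"y":0,"z":0,"spin":0},
    {"x":0,"y":0,"z":0,"spin":0},
  ],
  grip=25,
)

```text
time_s: 10.7
position: [0.6297, 0.0721, 0.1166]
tcp_rot: [[0.109, 0.061, -0.992], [0.994, -0.003, 0.109], [0.004, -0.998, -0.061]]
force: [0.2, 0.5, -0.1]
opening: 0.451
```

Emit:
apply_moves(
  steps=[
    {"x":0,"y":0,"z":6,"spin":0},
    {"x":0,"y":0,"z":5,"spin":0},
  ],
)

```text
time_s: 10.9
position: [0.6294, 0.0721, 0.1274]
tcp_rot: [[0.109, 0.06, -0.992], [0.994, -0.003, 0.109], [0.004, -0.998, -0.06]]
force: [0.5, 0.8, -1.8]
opening: 0.45
```

Emit:
apply_moves(
  steps=[
    {"x":0,"y":0,"z":5,"spin":0},
    {"x":0,"y":0,"z":0,"spin":0},
  ],
)

```text
time_s: 11.1
position: [0.6298, 0.0722, 0.1339]
tcp_rot: [[0.109, 0.061, -0.992], [0.994, -0.003, 0.109], [0.004, -0.998, -0.061]]
force: [-0.1, 0.4, -0.2]
opening: 0.451
```

Emit:
apply_moves(
  steps=[
    {"x":-6,"y":0.7,"z":0,"spin":0},
    {"x":-6,"y":0.7,"z":0,"spin":0},
    {"x":-6,"y":0.7,"z":0,"spin":0},
  ],
)

```text
time_s: 11.4
position: [0.6116, 0.0742, 0.1343]
tcp_rot: [[0.109, 0.063, -0.992], [0.994, -0.003, 0.109], [0.004, -0.998, -0.063]]
force: [1.1, -0.1, -1.2]
opening: 0.449
```

Emit:
apply_moves(
  steps=[
    {"x":-15,"y":2,"z":5,"spin":0},
    {"x":-25,"y":5,"z":15,"spin":0},
    {"x":-30,"y":25,"z":15,"spin":0.07},
    {"x":-30,"y":30,"z":5,"spin":0.07},
    {"x":-30,"y":30,"z":0,"spin":0.07},
    {"x":-30,"y":30,"z":0,"spin":0},
    {"x":-20,"y":30,"z":0,"spin":0},
    {"x":0,"y":10,"z":0,"spin":0},
    {"x":0,"y":0,"z":0,"spin":0},
  ],
)

```text
time_s: 12.3
position: [0.4194, 0.2388, 0.1752]
tcp_rot: [[-0.106, 0.063, -0.992], [0.994, 0.01, -0.106], [0.003, -0.998, -0.063]]
force: [-0.2, -0.6, -1.4]
opening: 0.461
```

```bash
cat > look.py <<'E'
from fit import *
import sys
def trays(p, ti, tag=""):
    pass
def status():
    s=read_state();print("pos",s["position"].round(4),"yaw",round(yaw(),2),"t",s["time_s"],"op",round(s["opening"],3),"toolY",s["tcp_rot"][:,1].round(3),"F",s["force"].round(1))
E
python3 - <<'E'
from look import *
im=imaging.capture("wrist");status();save(im,"w5.png",None,1.4)
im=imaging.capture("top");save(im,"t5.png",(120,100,300,220),2.6)
E
```

```text
pos [0.4191 0.2381 0.175 ] yaw 96.05 t 12.35 op 0.453 toolY [ 0.061  0.009 -0.998] F [-0.3 -0.2 -0.6]
```

View pics/w5.png

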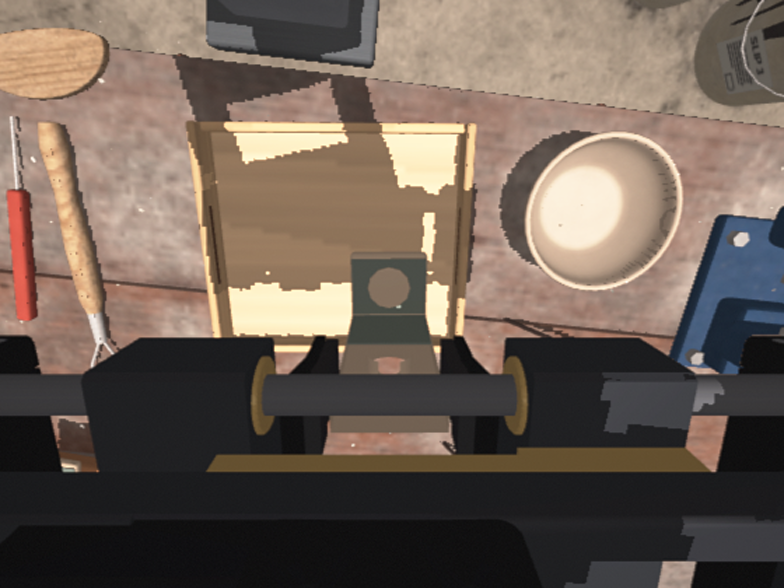

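View pics/t5.png

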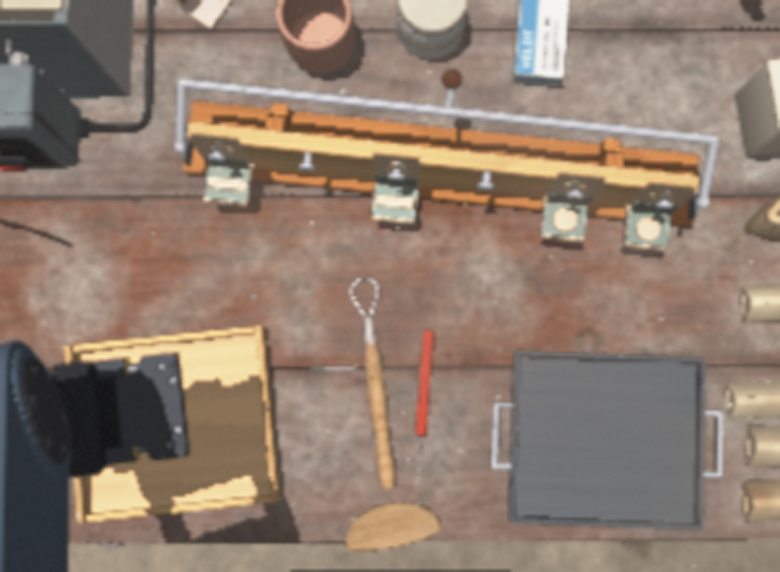

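Emit:
apply_moves(
  steps=[
    {"x":7,"y":4,"z":-15,"spin":0},
    {"x":0,"y":0,"z":-25,"spin":0},
    {"x":0,"y":0,"z":-25,"spin":0},
    {"x":0,"y":0,"z":-15,"spin":0},
  ],
)

```text
time_s: 12.8
position: [0.4354, 0.2382, 0.0952]
tcp_rot: [[-0.098, 0.074, -0.992], [0.995, 0.011, -0.097], [0.004, -0.997, -0.075]]
force: [-0.2, -0.3, -1.7]
opening: 0.454
```

Emit:
apply_moves(
  steps=[
    {"x":0,"y":0,"z":-5,"spin":0},
    {"x":0,"y":0,"z":-4,"spin":0},
  ],
)

```text
time_s: 13.0
position: [0.4371, 0.2358, 0.084]
tcp_rot: [[-0.094, 0.072, -0.993], [0.996, 0.009, -0.093], [0.003, -0.997, -0.073]]
force: [0.6, 0.1, -0.4]
opening: 0.452
```

Emit:
apply_moves(
  steps=[
    {"x":0,"y":0,"z":-2,"spin":0},
    {"x":0,"y":0,"z":0,"spin":0},
  ],
)

```text
time_s: 13.2
position: [0.4395, 0.2352, 0.083]
tcp_rot: [[-0.092, 0.076, -0.993], [0.996, 0.01, -0.091], [0.003, -0.997, -0.076]]
force: [0.1, -0.4, -1.0]
opening: 0.455
```

Emit:
apply_moves(
  steps=[
    {"x":-1,"y":0,"z":-2.5,"spin":0},
  ],
)

```text
time_s: 13.3
position: [0.4411, 0.2355, 0.0823]
tcp_rot: [[-0.092, 0.082, -0.992], [0.996, 0.012, -0.091], [0.004, -0.997, -0.082]]
force: [-1.7, -2.3, 24.9]
opening: 0.457
```

Emit:
apply_moves(
  steps=[
    {"x":0,"y":0,"z":0.5,"spin":0},
    {"x":0,"y":0,"z":0,"spin":0},
    {"x":0,"y":0,"z":0,"spin":0},
    {"x":0,"y":0,"z":0,"spin":0},
    {"x":0,"y":0,"z":0,"spin":0},
  ],
  grip=58,
)

```text
time_s: 13.8
position: [0.4426, 0.2357, 0.0848]
tcp_rot: [[-0.092, 0.087, -0.992], [0.996, 0.013, -0.091], [0.005, -0.996, -0.087]]
force: [-0.4, -0.7, 0.5]
opening: 0.664
```

Run:
```python
from look import *
im=imaging.capture("wrist");status();save(im,"w6.png",None,1.4)
```

```text
pos [0.4425 0.2357 0.0848] yaw 95.27 t 13.85 op 0.666 toolY [ 0.086  0.013 -0.996] F [ 0.6  0.2 -0.4]
```

View pics/w6.png

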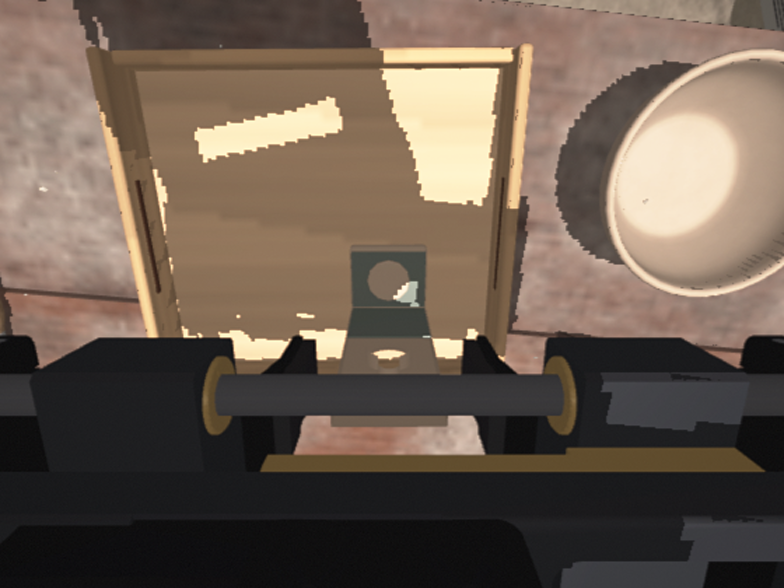

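Emit:
apply_moves(
  steps=[
    {"x":0,"y":0,"z":15,"spin":0},
    {"x":0,"y":0,"z":25,"spin":0},
    {"x":0,"y":0,"z":40,"spin":0},
    {"x":0,"y":0,"z":45,"spin":0},
  ],
)

```text
time_s: 14.25
position: [0.4368, 0.234, 0.2065]
tcp_rot: [[-0.092, 0.068, -0.993], [0.996, 0.008, -0.091], [0.001, -0.998, -0.069]]
force: [1.3, -0.4, -0.4]
opening: 0.664
```

Run:
```python
from look import *
status();im=imaging.capture("top");status();save(im,"t6.png",(120,100,300,220),2.6)
```

```text
pos [0.4368 0.234  0.2065] yaw 95.25 t 14.25 op 0.664 toolY [ 0.068  0.008 -0.998] F [ 1.3 -0.4 -0.4]
pos [0.4412 0.2355 0.2137] yaw 95.29 t 14.3 op 0.664 toolY [ 0.082  0.012 -0.997] F [1.  0.5 5. ]
```

View pics/t6.png

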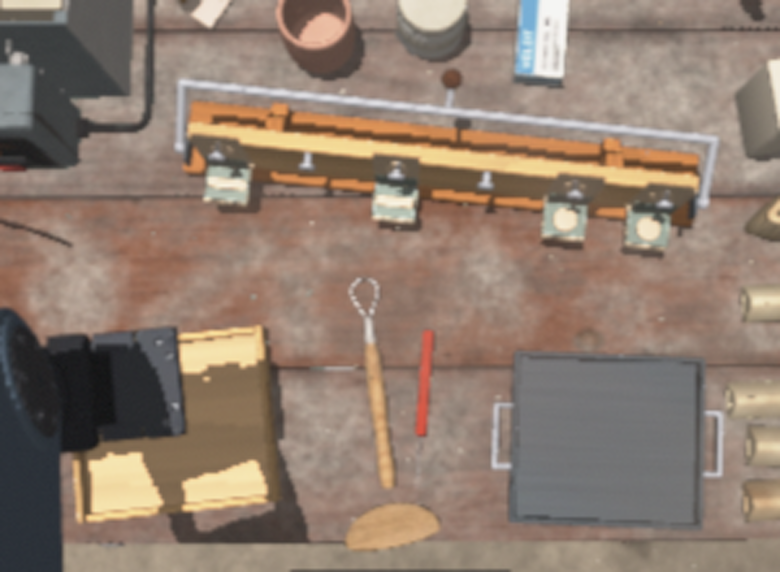

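Emit:
apply_moves(
  steps=[
    {"x":0,"y":0,"z":25,"spin":0},
    {"x":0,"y":0,"z":0,"spin":0},
  ],
)

```text
time_s: 14.5
position: [0.4427, 0.2361, 0.2424]
tcp_rot: [[-0.093, 0.089, -0.992], [0.996, 0.014, -0.092], [0.005, -0.996, -0.09]]
force: [0.6, 1.0, -0.4]
opening: 0.666
```

```bash
cat > settle.py <<'E'
from look import *
import sys
for i in range(int(sys.argv[1]) if len(sys.argv)>1 else 3): im=imaging.capture("top")
status()
E
python3 settle.py
```

```text
pos [0.4392 0.2349 0.2379] yaw 95.29 t 14.65 op 0.665 toolY [ 0.078  0.011 -0.997] F [-0.2 -0.9  0.2]
```

Emit:
apply_moves(
  steps=[
    {"x":40,"y":-17,"z":0,"spin":-0.1},
    {"x":40,"y":-17,"z":0,"spin":-0.1},
    {"x":40,"y":-17,"z":0,"spin":0},
    {"x":40,"y":-17,"z":0,"spin":0},
  ],
)

```text
time_s: 15.05
position: [0.5922, 0.1665, 0.2297]
tcp_rot: [[0.109, 0.057, -0.992], [0.994, -0.006, 0.109], [-0.0, -0.998, -0.058]]
force: [0.3, 0.7, 0.4]
opening: 0.665
```

```bash
python3 settle.py
```

```text
pos [0.5933 0.1655 0.2292] yaw 83.56 t 15.2 op 0.665 toolY [ 0.058 -0.007 -0.998] F [-1.4  1.2  0.3]
```

Emit:
apply_moves(
  steps=[
    {"x":43,"y":-16,"z":-25,"spin":0},
  ],
)

```text
time_s: 15.3
position: [0.6284, 0.1534, 0.2074]
tcp_rot: [[0.11, 0.054, -0.992], [0.994, -0.005, 0.109], [0.001, -0.999, -0.055]]
force: [0.9, 1.0, 1.6]
opening: 0.663
```

```bash
python3 settle.py
```

```text
pos [0.6305 0.1505 0.2022] yaw 83.49 t 15.45 op 0.667 toolY [ 0.05  -0.007 -0.999] F [-0.4  1.2 -0.3]
```

Emit:
apply_moves(
  steps=[
    {"x":6,"y":-1,"z":-36,"spin":0},
  ],
)

```text
time_s: 15.55
position: [0.6384, 0.1508, 0.1699]
tcp_rot: [[0.113, 0.058, -0.992], [0.994, -0.006, 0.112], [0.0, -0.998, -0.058]]
force: [1.5, 0.7, 0.0]
opening: 0.668
```

```bash
python3 settle.py 2
```

```text
pos [0.6313 0.1499 0.1613] yaw 83.52 t 15.65 op 0.662 toolY [ 0.038 -0.008 -0.999] F [-2.4 -0.8 -1.3]
```

Emit:
apply_moves(
  steps=[
    {"x":4,"y":-0.7,"z":-20,"spin":0},
  ],
)

```text
time_s: 15.75
position: [0.6353, 0.1503, 0.1439]
tcp_rot: [[0.112, 0.041, -0.993], [0.994, -0.007, 0.111], [-0.003, -0.999, -0.041]]
force: [0.9, -0.1, 1.3]
opening: 0.664
```

```bash
python3 settle.py 3
```

```text
pos [0.6331 0.1498 0.1413] yaw 83.57 t 15.9 op 0.666 toolY [ 0.034 -0.008 -0.999] F [ 0.3 -0.   0.9]
```

Emit:
apply_moves(
  steps=[
    {"x":5,"y":-0.7,"z":-24,"spin":0},
  ],
)

```text
time_s: 16.0
position: [0.6403, 0.15, 0.1223]
tcp_rot: [[0.111, 0.042, -0.993], [0.994, -0.007, 0.111], [-0.003, -0.999, -0.043]]
force: [-9.8, 3.4, 61.0]
opening: 0.664
```

```bash
python3 settle.py 3
```

```text
pos [0.6375 0.1496 0.1184] yaw 83.61 t 16.15 op 0.664 toolY [ 0.034 -0.008 -0.999] F [ 0.3 -0.6  0.3]
```

Run:
```python
from look import *
im=imaging.capture("wrist");status();save(im,"w7.png",None,1.4)
```

```text
pos [0.6382 0.1495 0.1189] yaw 83.6 t 16.2 op 0.665 toolY [ 0.035 -0.008 -0.999] F [ 0.2  1.3 -0.3]
```

View pics/w7.png

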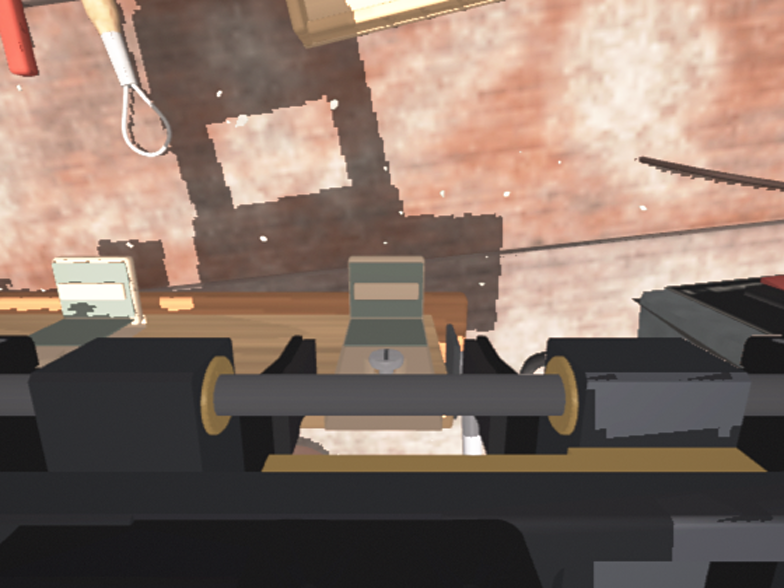

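Run:
```python
from look import *
p=imaging.camera_params("wrist");s=read_state();R=s["tcp_rot"];P=s["position"]
tip=P+R[:,1]*.008
print("tips inner/outer",[(1.4*proj(p,tip+R[:,0]*o)).round(0).tolist() for o in (-.029,.029,.044)])
print("grasp inner",(1.4*proj(p,P-R[:,1]*.011+R[:,0]*.029)).round(0))
v=[0.62885,-.0460,-.1117]
for y in (.222,.226,.23,.235,.24,.245):
    print(y,[(1.4*proj(p,W2(v,(x,y,z)))).round(0).tolist() for x,z in ((-.004,.095),(-.01,.1),(.0467,.121))])
top=imaging.camera_params("top")
# arms: pixels in t6 zoom (2.6): left corner (180,82),(180,148); right (717,138),(704,205)
for uv,z in [((180,82),.1233),((180,148),.097),((717,138),.1233),((704,205),.097)]:
    k=back(top,(uv[0]/2.6+120-.3,uv[1]/2.6+100-.3),z)[0]; print((k-W2(v,[0,0,0])[0])@rz(v[2]))
```

```text
tips inner/outer [[[312.0, 364.0]], [[458.0, 364.0]], [[496.0, 364.0]]]
grasp inner [[466. 386.]]
0.222 [[[446.0, 366.0]], [[448.0, 358.0]], [[450.0, 505.0]]]
0.226 [[[456.0, 366.0]], [[458.0, 358.0]], [[459.0, 505.0]]]
0.23 [[[465.0, 366.0]], [[467.0, 358.0]], [[469.0, 505.0]]]
0.235 [[[476.0, 366.0]], [[479.0, 358.0]], [[481.0, 505.0]]]
0.24 [[[488.0, 366.0]], [[491.0, 358.0]], [[493.0, 505.0]]]
0.245 [[[499.0, 366.0]], [[503.0, 358.0]], [[505.0, 505.0]]]
[0.04532506 0.23138896 0.1233    ]
[-0.00659945  0.22986492  0.097     ]
[ 0.0469322 -0.233345   0.1233   ]
[-0.00712758 -0.23318936  0.097     ]
```

Emit:
apply_moves(
  steps=[
    {"x":-1.5,"y":0,"z":0,"spin":0},
    {"x":0,"y":0,"z":0,"spin":0},
    {"x":0,"y":0,"z":0,"spin":0},
    {"x":0,"y":0,"z":0,"spin":0},
    {"x":0,"y":0,"z":0,"spin":0},
    {"x":0,"y":0,"z":0,"spin":0},
  ],
  grip=25,
)

```text
time_s: 16.8
position: [0.6378, 0.1501, 0.124]
tcp_rot: [[0.111, 0.042, -0.993], [0.994, -0.007, 0.111], [-0.003, -0.999, -0.042]]
force: [-0.1, -0.4, -1.8]
opening: 0.456
```

Run:
```python
from look import *
im=imaging.capture("wrist");status();save(im,"w8.png",(200,150,200,160),3.8)
v=[0.62885,-.0460,-.1117];p=imaging.camera_params("wrist")
y=.195
print([((proj(p,W2(v,(-.041,y,z)))-[200,150])*3.8).round(0).tolist() for z in (.047,.052,.04)])
```

```text
pos [0.6378 0.15   0.1239] yaw 83.63 t 16.85 op 0.455 toolY [ 0.042 -0.007 -0.999] F [ 0.7  0.6 -2.5]
[[[284.0, 129.0]], [[284.0, 134.0]], [[285.0, 121.0]]]
```

View pics/w8.png

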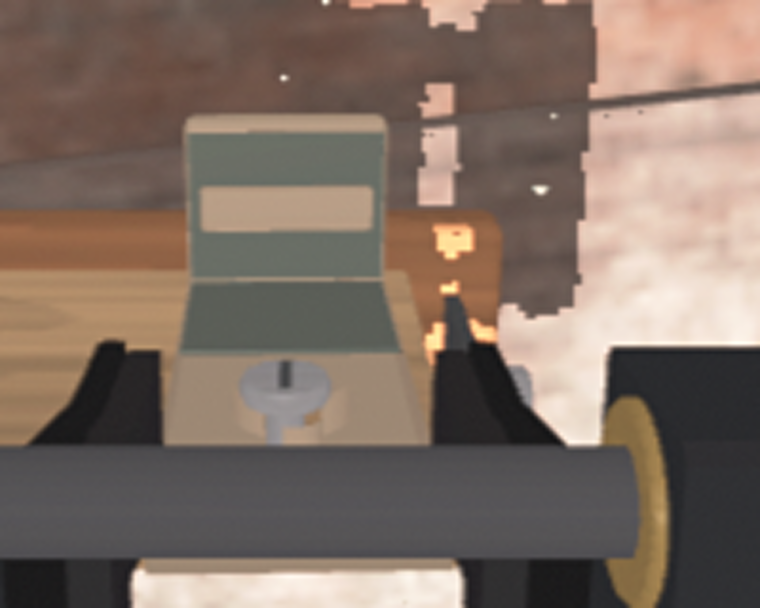

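Emit:
apply_moves(
  steps=[
    {"x":0,"y":0,"z":6,"spin":0},
    {"x":0,"y":0,"z":6,"spin":0},
    {"x":0,"y":0,"z":1.5,"spin":0},
  ],
)

```text
time_s: 17.15
position: [0.6375, 0.15, 0.1377]
tcp_rot: [[0.111, 0.04, -0.993], [0.994, -0.007, 0.111], [-0.003, -0.999, -0.041]]
force: [0.2, 1.1, -1.8]
opening: 0.451
```

Run:
```python
from look import *
im=imaging.capture("wrist")
im=imaging.capture("wrist");status();save(im,"w9.png",(200,150,200,160),3.8)
```

```text
pos [0.6373 0.15   0.1374] yaw 83.62 t 17.25 op 0.451 toolY [ 0.04  -0.007 -0.999] F [ 0.2 -1.2 -1.4]
```

View pics/w9.png

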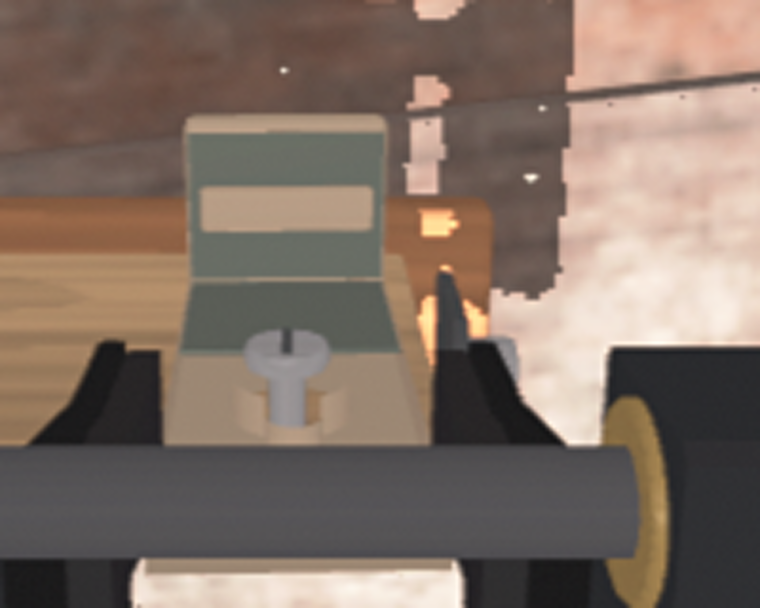

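Emit:
apply_moves(
  steps=[
    {"x":-4,"y":0.4,"z":0,"spin":0},
    {"x":-4,"y":0.4,"z":0,"spin":0},
  ],
)

```text
time_s: 17.45
position: [0.6293, 0.1507, 0.1374]
tcp_rot: [[0.111, 0.04, -0.993], [0.994, -0.007, 0.111], [-0.003, -0.999, -0.041]]
force: [-0.4, -0.3, -1.9]
opening: 0.451
```

Emit:
apply_moves(
  steps=[
    {"x":-5,"y":0.5,"z":0,"spin":0},
    {"x":-6,"y":0.6,"z":0,"spin":0},
    {"x":-10,"y":1,"z":0,"spin":0},
  ],
)

```text
time_s: 17.75
position: [0.6068, 0.1529, 0.1371]
tcp_rot: [[0.111, 0.04, -0.993], [0.994, -0.007, 0.111], [-0.003, -0.999, -0.041]]
force: [0.5, 0.2, -1.6]
opening: 0.457
```

Emit:
apply_moves(
  steps=[
    {"x":-25,"y":-10,"z":15,"spin":0},
    {"x":-30,"y":-35,"z":15,"spin":0.035},
    {"x":-30,"y":-38,"z":10,"spin":0.035},
    {"x":-30,"y":-38,"z":0,"spin":0},
    {"x":-25,"y":-40,"z":0,"spin":0},
    {"x":-20,"y":-40,"z":0,"spin":0},
    {"x":-15,"y":-40,"z":0,"spin":0},
    {"x":-5,"y":-40,"z":0,"spin":0},
    {"x":0,"y":-25,"z":0,"spin":0},
  ],
)

```text
time_s: 18.65
position: [0.4105, -0.1539, 0.1789]
tcp_rot: [[0.027, 0.041, -0.999], [1.0, -0.003, 0.027], [-0.002, -0.999, -0.041]]
force: [0.7, -0.6, -1.9]
opening: 0.451
```

```bash
python3 settle.py 2
python3 - <<'E'
from look import *
im=imaging.capture("wrist");save(im,"w10.png",None,1.4)
E
```

```text
pos [ 0.412  -0.1551  0.179 ] yaw 88.32 t 18.75 op 0.457 toolY [ 0.042 -0.005 -0.999] F [ 0.2 -0.  -0.6]
```

View pics/w10.png

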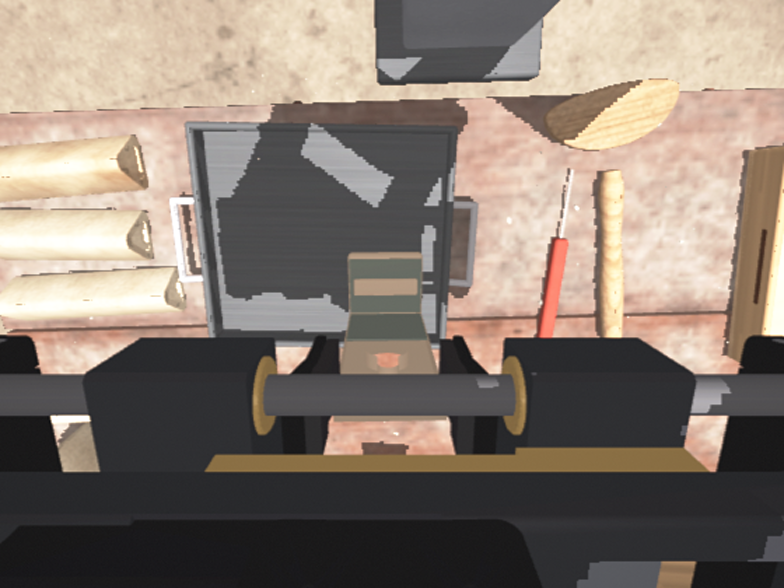

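Emit:
apply_moves(
  steps=[
    {"x":1,"y":-7,"z":-15,"spin":0},
    {"x":0,"y":0,"z":-25,"spin":0},
    {"x":0,"y":0,"z":-25,"spin":0},
  ],
)

```text
time_s: 19.1
position: [0.4135, -0.1577, 0.1154]
tcp_rot: [[0.026, 0.047, -0.999], [1.0, -0.006, 0.026], [-0.005, -0.999, -0.048]]
force: [-0.4, -0.6, -0.9]
opening: 0.454
```

```bash
python3 settle.py 2
```

```text
pos [ 0.4114 -0.1563  0.1136] yaw 88.5 t 19.2 op 0.454 toolY [ 0.041 -0.002 -0.999] F [-0.5  1.2 -1.2]
```

Emit:
apply_moves(
  steps=[
    {"x":4,"y":-4,"z":-18,"spin":0},
    {"x":0,"y":0,"z":-4,"spin":0},
  ],
)

```text
time_s: 19.4
position: [0.4158, -0.1582, 0.0925]
tcp_rot: [[0.023, 0.041, -0.999], [1.0, -0.001, 0.023], [-0.0, -0.999, -0.041]]
force: [-0.6, -0.3, -1.2]
opening: 0.449
```

```bash
python3 settle.py 2
```

```text
pos [ 0.4156 -0.1581  0.0932] yaw 88.67 t 19.5 op 0.451 toolY [ 0.041 -0.001 -0.999] F [ 0.7 -0.  -1.4]
```

Emit:
apply_moves(
  steps=[
    {"x":0,"y":0,"z":-3,"spin":0},
  ],
)

```text
time_s: 19.6
position: [0.4161, -0.158, 0.0912]
tcp_rot: [[0.022, 0.043, -0.999], [1.0, -0.002, 0.022], [-0.002, -0.999, -0.043]]
force: [0.4, -0.4, -1.8]
opening: 0.452
```

```bash
python3 settle.py 1
```

```text
pos [ 0.4158 -0.1578  0.0908] yaw 88.71 t 19.65 op 0.453 toolY [ 0.042 -0.002 -0.999] F [ 0.3 -0.  -1.4]
```

Emit:
apply_moves(
  steps=[
    {"x":0,"y":0,"z":-2,"spin":0},
    {"x":0,"y":0,"z":-1,"spin":0},
  ],
)

```text
time_s: 19.85
position: [0.4169, -0.1581, 0.0898]
tcp_rot: [[0.023, 0.046, -0.999], [1.0, -0.004, 0.023], [-0.003, -0.999, -0.046]]
force: [-1.5, 0.3, 6.2]
opening: 0.453
```

```bash
python3 settle.py 1
```

```text
pos [ 0.4168 -0.1581  0.0898] yaw 88.7 t 19.9 op 0.448 toolY [ 0.046 -0.004 -0.999] F [0.3 0.9 6.7]
```

Emit:
apply_moves(
  steps=[
    {"x":0,"y":0,"z":0,"spin":0},
    {"x":0,"y":0,"z":0,"spin":0},
    {"x":0,"y":0,"z":0,"spin":0},
    {"x":0,"y":0,"z":0,"spin":0},
    {"x":0,"y":0,"z":15,"spin":0},
    {"x":0,"y":0,"z":25,"spin":0},
    {"x":0,"y":0,"z":40,"spin":0},
    {"x":0,"y":0,"z":40,"spin":0},
    {"x":0,"y":0,"z":0,"spin":0},
  ],
  grip=58,
)

```text
time_s: 20.8
position: [0.4163, -0.1581, 0.214]
tcp_rot: [[0.024, 0.045, -0.999], [1.0, -0.003, 0.024], [-0.002, -0.999, -0.045]]
force: [-0.1, -0.2, 0.9]
opening: 0.663
```

```bash
python3 settle.py 2
python3 - <<'E'
from look import *
im=imaging.capture("wrist");save(im,"w11.png",None,1)
im=imaging.capture("top");save(im,"t11.png",(120,100,300,220),2.6)
E
```

```text
pos [ 0.4139 -0.1564  0.2105] yaw 88.63 t 20.9 op 0.672 toolY [ 0.038  0.002 -0.999] F [0.  0.6 0.2]
```

View pics/t11.png

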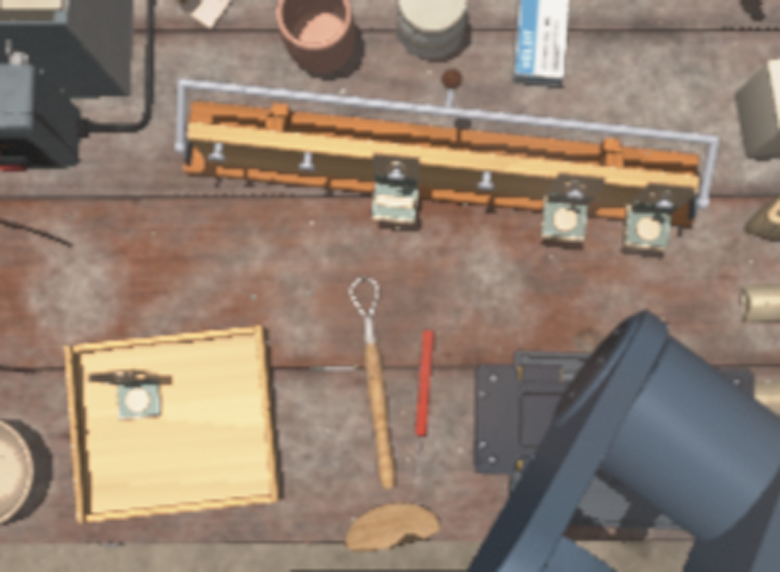

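View pics/w11.png

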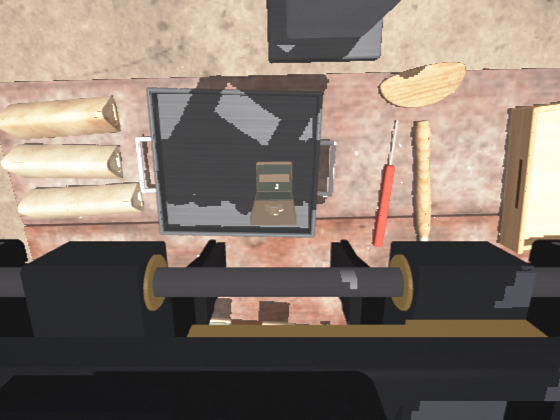

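Emit:
apply_moves(
  steps=[
    {"x":40,"y":-1,"z":0,"spin":-0.044},
    {"x":43,"y":-1,"z":0,"spin":-0.044},
    {"x":43,"y":-1,"z":0,"spin":0},
    {"x":30,"y":-1,"z":0,"spin":0},
  ],
)

```text
time_s: 21.4
position: [0.5641, -0.1558, 0.2002]
tcp_rot: [[0.12, 0.014, -0.993], [0.993, 0.013, 0.12], [0.014, -1.0, -0.013]]
force: [-0.2, -0.3, 0.5]
opening: 0.666
```

```bash
python3 settle.py 3
```

```text
pos [ 0.5628 -0.1557  0.1998] yaw 83.17 t 21.55 op 0.666 toolY [ 0.013  0.013 -1.   ] F [-0.2 -0.8 -0.3]
```

Tilt nearly gone. Continue to tile 1.

Emit:
apply_moves(
  steps=[
    {"x":38,"y":-5,"z":-25,"spin":0.008},
  ],
)

```text
time_s: 21.65
position: [0.5973, -0.1597, 0.1754]
tcp_rot: [[0.111, 0.009, -0.994], [0.994, 0.014, 0.111], [0.015, -1.0, -0.007]]
force: [1.2, -0.8, 1.2]
opening: 0.665
```

```bash
python3 settle.py 3
```

```text
pos [ 0.5987 -0.16    0.1701] yaw 83.62 t 21.8 op 0.663 toolY [ 0.005  0.017 -1.   ] F [ 0.6 -1.  -0. ]
```

Emit:
apply_moves(
  steps=[
    {"x":2,"y":-1,"z":-25,"spin":0},
  ],
)

```text
time_s: 21.9
position: [0.6013, -0.1616, 0.1472]
tcp_rot: [[0.111, 0.008, -0.994], [0.994, 0.015, 0.111], [0.016, -1.0, -0.007]]
force: [0.6, -0.8, 1.0]
opening: 0.666
```

```bash
python3 settle.py 3;python3 - <<'E'
from look import *
im=imaging.capture("wrist");save(im,"w12.png",None,1.4)
E
```

```text
pos [ 0.5976 -0.1601  0.144 ] yaw 83.59 t 22.05 op 0.666 toolY [-0.001  0.019 -1.   ] F [-0.5  0.6  0.5]
```

View pics/w12.png

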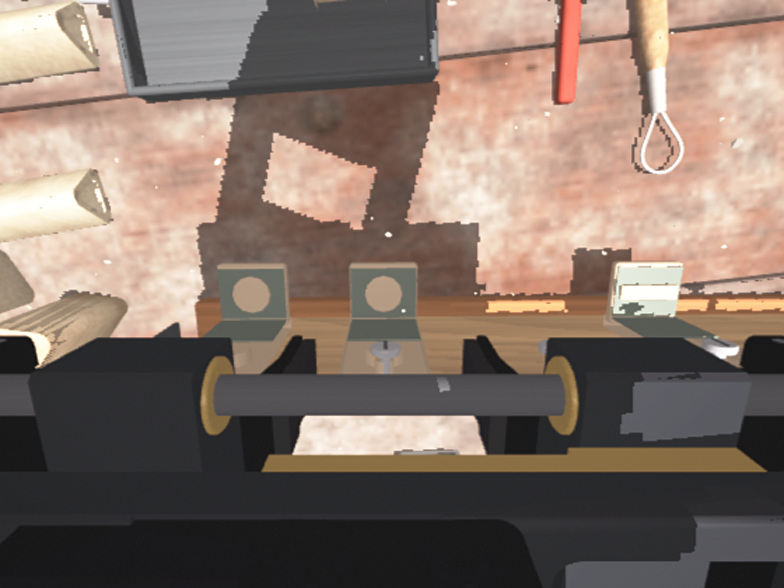

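Emit:
apply_moves(
  steps=[
    {"x":2,"y":-0.5,"z":-15,"spin":0},
  ],
)

```text
time_s: 22.2
position: [0.6023, -0.1621, 0.1335]
tcp_rot: [[0.112, 0.008, -0.994], [0.994, 0.015, 0.112], [0.016, -1.0, -0.007]]
force: [0.8, -0.2, 0.7]
opening: 0.668
```

```bash
python3 settle.py 3
```

```text
pos [ 0.6002 -0.1609  0.1303] yaw 83.58 t 22.35 op 0.664 toolY [ 0.001  0.018 -1.   ] F [-0.  -0.7  0.2]
```

Emit:
apply_moves(
  steps=[
    {"x":0,"y":0,"z":-13,"spin":0},
  ],
)

```text
time_s: 22.45
position: [0.6018, -0.1617, 0.119]
tcp_rot: [[0.112, 0.006, -0.994], [0.994, 0.016, 0.112], [0.017, -1.0, -0.004]]
force: [0.5, 0.1, 0.5]
opening: 0.668
```

```bash
python3 settle.py 3
```

```text
pos [ 0.5994 -0.1605  0.1163] yaw 83.58 t 22.6 op 0.663 toolY [-0.001  0.019 -1.   ] F [0.4 0.2 0.3]
```

Emit:
apply_moves(
  steps=[
    {"x":2.5,"y":-0.3,"z":0,"spin":0},
  ],
)

```text
time_s: 22.7
position: [0.6017, -0.1608, 0.1162]
tcp_rot: [[0.112, -0.001, -0.994], [0.994, 0.02, 0.112], [0.019, -1.0, 0.003]]
force: [1.2, -0.8, -1.1]
opening: 0.669
```

```bash
python3 settle.py 2
```

```text
pos [ 0.6024 -0.161   0.1164] yaw 83.59 t 22.8 op 0.667 toolY [-0.     0.019 -1.   ] F [-0.2 -0.8  0.3]
```

Emit:
apply_moves(
  steps=[
    {"x":0,"y":0,"z":0,"spin":0},
    {"x":0,"y":0,"z":0,"spin":0},
    {"x":0,"y":0,"z":0,"spin":0},
    {"x":0,"y":0,"z":0,"spin":0},
    {"x":0,"y":0,"z":0,"spin":0},
    {"x":0,"y":0,"z":0,"spin":0},
  ],
  grip=25,
)

```text
time_s: 23.4
position: [0.603, -0.1612, 0.117]
tcp_rot: [[0.111, 0.001, -0.994], [0.994, 0.018, 0.111], [0.018, -1.0, 0.001]]
force: [0.0, 0.3, -0.2]
opening: 0.453
```

Emit:
apply_moves(
  steps=[
    {"x":0,"y":0,"z":6,"spin":0},
    {"x":0,"y":0,"z":6,"spin":0},
    {"x":0,"y":0,"z":4.5,"spin":0},
    {"x":0,"y":0,"z":0,"spin":0},
  ],
)

```text
time_s: 23.8
position: [0.6028, -0.161, 0.1348]
tcp_rot: [[0.111, 0.001, -0.994], [0.994, 0.019, 0.111], [0.019, -1.0, 0.001]]
force: [-0.3, 0.5, -1.1]
opening: 0.452
```

Emit:
apply_moves(
  steps=[
    {"x":-4,"y":0.4,"z":0,"spin":0},
    {"x":-4,"y":0.4,"z":0,"spin":0},
  ],
)

```text
time_s: 24.0
position: [0.5949, -0.1603, 0.1353]
tcp_rot: [[0.111, 0.002, -0.994], [0.994, 0.018, 0.111], [0.018, -1.0, 0.0]]
force: [0.1, -0.0, -1.0]
opening: 0.453
```

Emit:
apply_moves(
  steps=[
    {"x":-12,"y":2,"z":5,"spin":0},
    {"x":-25,"y":20,"z":20,"spin":0},
    {"x":-30,"y":37,"z":15,"spin":0.07},
    {"x":-25,"y":40,"z":5,"spin":0.07},
    {"x":-20,"y":40,"z":0,"spin":0.07},
    {"x":-15,"y":43,"z":0,"spin":0},
    {"x":-10,"y":43,"z":0,"spin":0},
    {"x":-5,"y":43,"z":0,"spin":0},
    {"x":0,"y":35,"z":0,"spin":0},
    {"x":0,"y":0,"z":0,"spin":0},
  ],
)

```text
time_s: 25.0
position: [0.4348, 0.1497, 0.1832]
tcp_rot: [[-0.1, -0.005, -0.995], [0.995, 0.018, -0.1], [0.018, -1.0, 0.003]]
force: [-0.2, 0.2, -0.5]
opening: 0.449
```

```bash
python3 settle.py 2;python3 - <<'E'
from look import *
im=imaging.capture("wrist");save(im,"w13.png",None,1.4)
E
```

```text
pos [0.4353 0.1469 0.183 ] yaw 95.62 t 25.1 op 0.452 toolY [-0.006  0.016 -1.   ] F [ 0.1  0.  -1.2]
```

View pics/w13.png

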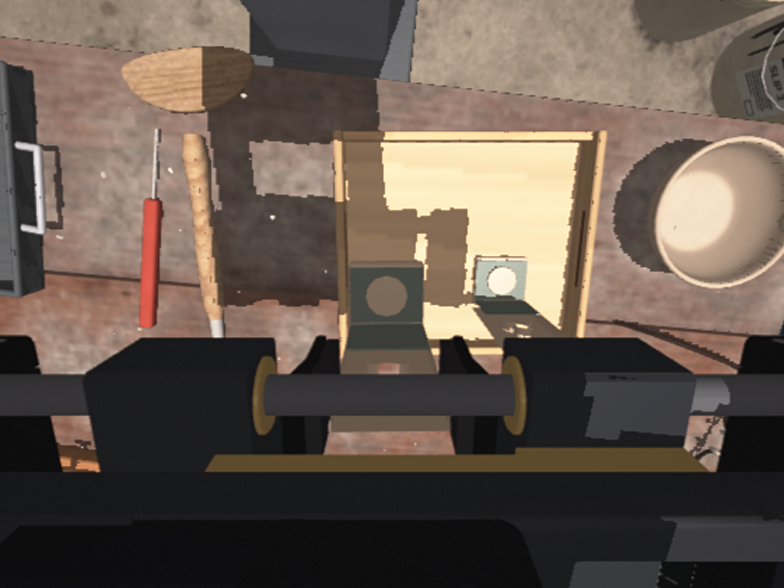

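Emit:
apply_moves(
  steps=[
    {"x":-2,"y":14,"z":0,"spin":0},
    {"x":0,"y":0,"z":-20,"spin":0},
    {"x":0,"y":0,"z":-25,"spin":0},
    {"x":0,"y":0,"z":-20,"spin":0},
  ],
)

```text
time_s: 25.55
position: [0.4382, 0.1546, 0.1194]
tcp_rot: [[-0.088, 0.005, -0.996], [0.996, 0.015, -0.087], [0.015, -1.0, -0.006]]
force: [0.2, 0.1, -1.7]
opening: 0.454
```

```bash
python3 settle.py 3
```

```text
pos [0.4372 0.1547 0.1192] yaw 95.01 t 25.7 op 0.457 toolY [ 0.001  0.015 -1.   ] F [ 0.2 -0.7 -1.4]
```

Emit:
apply_moves(
  steps=[
    {"x":-3,"y":7,"z":-18,"spin":0.01},
  ],
)

```text
time_s: 25.8
position: [0.4371, 0.1607, 0.1031]
tcp_rot: [[-0.095, 0.008, -0.995], [0.995, 0.015, -0.095], [0.015, -1.0, -0.009]]
force: [1.3, -0.4, -0.8]
opening: 0.455
```

```bash
python3 settle.py 3
```

```text
pos [0.434  0.1612 0.1016] yaw 95.55 t 25.95 op 0.451 toolY [ 0.     0.015 -1.   ] F [-0.1 -0.1 -0.2]
```

Emit:
apply_moves(
  steps=[
    {"x":0,"y":0,"z":-14,"spin":0},
  ],
)

```text
time_s: 26.05
position: [0.4361, 0.161, 0.0895]
tcp_rot: [[-0.096, 0.006, -0.995], [0.995, 0.015, -0.096], [0.015, -1.0, -0.007]]
force: [0.8, 0.1, -1.7]
opening: 0.451
```

```bash
python3 settle.py 3
```

```text
pos [0.4343 0.1609 0.0882] yaw 95.53 t 26.2 op 0.451 toolY [ 0.001  0.015 -1.   ] F [ 0.2 -0.  -0.6]
```

Emit:
apply_moves(
  steps=[
    {"x":0,"y":0,"z":-4,"spin":0},
  ],
)

```text
time_s: 26.3
position: [0.4353, 0.1608, 0.0853]
tcp_rot: [[-0.096, 0.003, -0.995], [0.995, 0.015, -0.096], [0.015, -1.0, -0.004]]
force: [-0.6, 0.2, -0.4]
opening: 0.452
```

```bash
python3 settle.py 1
```

```text
pos [0.435  0.1607 0.0847] yaw 95.51 t 26.35 op 0.454 toolY [ 0.002  0.015 -1.   ] F [ 0.3  0.2 -1.3]
```

Emit:
apply_moves(
  steps=[
    {"x":0,"y":0,"z":-2,"spin":0},
  ],
)

```text
time_s: 26.45
position: [0.4354, 0.1607, 0.0833]
tcp_rot: [[-0.096, 0.003, -0.995], [0.995, 0.015, -0.096], [0.015, -1.0, -0.005]]
force: [-0.3, 0.0, 1.3]
opening: 0.456
```

```bash
python3 settle.py 1
```

```text
pos [0.4358 0.1608 0.0831] yaw 95.51 t 26.5 op 0.451 toolY [ 0.004  0.015 -1.   ] F [0.9 0.7 0.8]
```

Light contact (force sign turned). Release and rise.

Emit:
apply_moves(
  steps=[
    {"x":0,"y":0,"z":0,"spin":0},
    {"x":0,"y":0,"z":0,"spin":0},
    {"x":0,"y":0,"z":0,"spin":0},
    {"x":0,"y":0,"z":0,"spin":0},
    {"x":0,"y":0,"z":15,"spin":0},
    {"x":0,"y":0,"z":25,"spin":0},
    {"x":0,"y":0,"z":40,"spin":0},
    {"x":0,"y":0,"z":40,"spin":0},
    {"x":0,"y":0,"z":0,"spin":0},
  ],
  grip=58,
)

```text
time_s: 27.4
position: [0.4342, 0.1606, 0.2064]
tcp_rot: [[-0.096, -0.001, -0.995], [0.995, 0.015, -0.096], [0.015, -1.0, -0.001]]
force: [0.6, 0.1, 0.2]
opening: 0.667
```

```bash
python3 settle.py 2
python3 - <<'E'
from look import *
im=imaging.capture("wrist");save(im,"w14.png",None,1)
im=imaging.capture("top");save(im,"t14.png",(120,100,300,220),2.6)
E
```

```text
pos [0.4313 0.1603 0.2029] yaw 95.51 t 27.5 op 0.669 toolY [-0.009  0.014 -1.   ] F [ 0.4  0.6 -1.2]
```

View pics/t14.png

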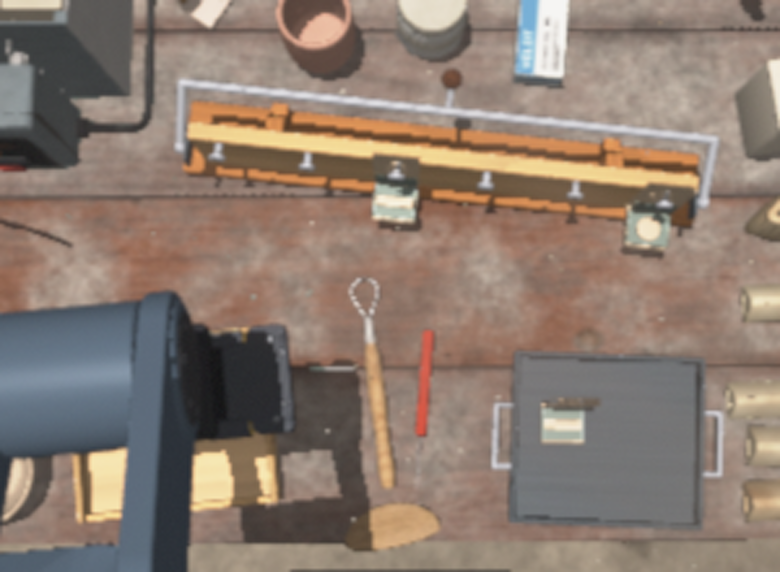

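View pics/w14.png

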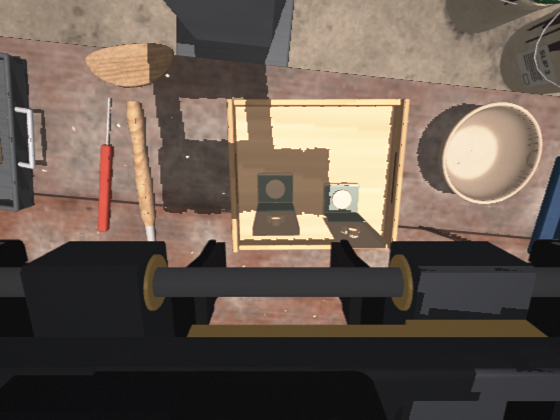

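Emit:
apply_moves(
  steps=[
    {"x":36,"y":-32,"z":0,"spin":-0.1},
    {"x":36,"y":-32,"z":0,"spin":-0.108},
    {"x":36,"y":-32,"z":0,"spin":0},
    {"x":36,"y":-32,"z":0,"spin":0},
  ],
)

```text
time_s: 28.0
position: [0.5665, 0.0329, 0.1934]
tcp_rot: [[0.112, -0.033, -0.993], [0.994, 0.02, 0.111], [0.016, -0.999, 0.035]]
force: [0.5, 0.0, 0.3]
opening: 0.663
```

```bash
python3 settle.py 3
```

```text
pos [0.5679 0.0316 0.1931] yaw 83.35 t 28.15 op 0.664 toolY [-0.031  0.019 -0.999] F [-0.8  1.   0.4]
```

Emit:
apply_moves(
  steps=[
    {"x":30,"y":-28,"z":-10,"spin":0.004},
    {"x":20,"y":-9,"z":-10,"spin":0},
  ],
)

```text
time_s: 28.35
position: [0.6133, -0.0033, 0.17]
tcp_rot: [[0.11, -0.041, -0.993], [0.994, 0.022, 0.109], [0.018, -0.999, 0.043]]
force: [0.5, -0.6, -0.3]
opening: 0.666
```

```bash
python3 settle.py 3
```

```text
pos [ 0.6112 -0.0013  0.1693] yaw 83.72 t 28.5 op 0.665 toolY [-0.045  0.024 -0.999] F [ 0.3  0.8 -0.2]
```

Emit:
apply_moves(
  steps=[
    {"x":7,"y":-4.5,"z":-26,"spin":0},
  ],
)

```text
time_s: 28.6
position: [0.6183, -0.0043, 0.1455]
tcp_rot: [[0.108, -0.042, -0.993], [0.994, 0.024, 0.107], [0.019, -0.999, 0.044]]
force: [0.6, 0.1, -0.6]
opening: 0.669
```

```bash
python3 settle.py 3
```

```text
pos [ 0.6152 -0.0042  0.1417] yaw 83.77 t 28.75 op 0.669 toolY [-0.052  0.026 -0.998] F [-0.  -0.3 -0.9]
```

Emit:
apply_moves(
  steps=[
    {"x":1.5,"y":-1.6,"z":-8,"spin":-0.002},
    {"x":0,"y":0,"z":-7,"spin":0},
    {"x":0,"y":0,"z":0,"spin":0},
  ],
)

```text
time_s: 29.05
position: [0.6153, -0.0038, 0.1282]
tcp_rot: [[0.109, -0.051, -0.993], [0.994, 0.026, 0.107], [0.02, -0.998, 0.054]]
force: [0.1, -0.4, 0.1]
opening: 0.668
```

```bash
python3 settle.py 3
python3 - <<'E'
from look import *
im=imaging.capture("wrist");save(im,"w15.png",None,1.4)
E
```

```text
pos [ 0.6163 -0.0042  0.1291] yaw 83.75 t 29.2 op 0.665 toolY [-0.049  0.025 -0.998] F [ 0.6 -0.8 -0.9]
```

View pics/w15.png

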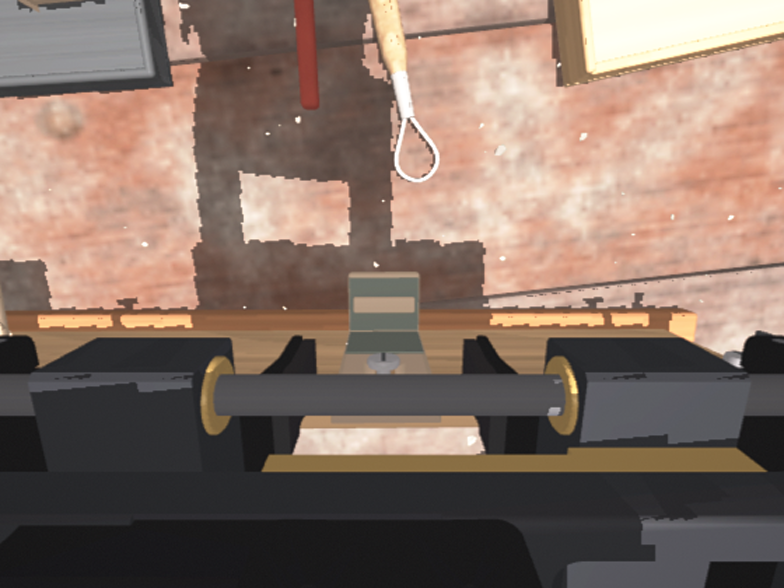

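Emit:
apply_moves(
  steps=[
    {"x":2.5,"y":-1,"z":-12,"spin":0},
  ],
)

```text
time_s: 29.35
position: [0.6203, -0.0055, 0.1186]
tcp_rot: [[0.109, -0.045, -0.993], [0.994, 0.025, 0.108], [0.02, -0.999, 0.047]]
force: [0.2, -0.3, -0.4]
opening: 0.664
```

```bash
python3 settle.py 3
```

```text
pos [ 0.6184 -0.0053  0.116 ] yaw 83.74 t 29.5 op 0.663 toolY [-0.051  0.026 -0.998] F [ 0.  -1.3  0.3]
```

Emit:
apply_moves(
  steps=[
    {"x":1,"y":0,"z":0,"spin":0},
    {"x":0,"y":0,"z":0,"spin":0},
    {"x":0,"y":0,"z":0,"spin":0},
    {"x":0,"y":0,"z":0,"spin":0},
    {"x":0,"y":0,"z":0,"spin":0},
    {"x":0,"y":0,"z":0,"spin":0},
  ],
  grip=25,
)

```text
time_s: 30.1
position: [0.6195, -0.0055, 0.1158]
tcp_rot: [[0.109, -0.051, -0.993], [0.994, 0.026, 0.108], [0.02, -0.998, 0.054]]
force: [-0.0, -0.5, -1.2]
opening: 0.451
```

Emit:
apply_moves(
  steps=[
    {"x":0,"y":0,"z":6,"spin":0},
    {"x":0,"y":0,"z":6,"spin":0},
    {"x":0,"y":0,"z":4.5,"spin":0},
    {"x":0,"y":0,"z":0,"spin":0},
  ],
)

```text
time_s: 30.5
position: [0.6193, -0.0054, 0.1338]
tcp_rot: [[0.109, -0.051, -0.993], [0.994, 0.026, 0.108], [0.02, -0.998, 0.054]]
force: [0.5, -0.6, -1.2]
opening: 0.455
```

Emit:
apply_moves(
  steps=[
    {"x":-4,"y":0.4,"z":-0.5,"spin":0},
    {"x":-4,"y":0.4,"z":0,"spin":0},
  ],
)

```text
time_s: 30.7
position: [0.6115, -0.0047, 0.1336]
tcp_rot: [[0.109, -0.05, -0.993], [0.994, 0.026, 0.108], [0.02, -0.998, 0.053]]
force: [-0.2, 0.7, -1.0]
opening: 0.456
```

Emit:
apply_moves(
  steps=[
    {"x":-12,"y":1,"z":5,"spin":0},
    {"x":-28,"y":-15,"z":20,"spin":0},
    {"x":-30,"y":-35,"z":15,"spin":0.033},
    {"x":-30,"y":-35,"z":5,"spin":0.033},
    {"x":-30,"y":-38,"z":0,"spin":0},
    {"x":-30,"y":-38,"z":0,"spin":0},
    {"x":-25,"y":-38,"z":0,"spin":0},
    {"x":-10,"y":-25,"z":0,"spin":0},
    {"x":0,"y":0,"z":0,"spin":0},
  ],
)

```text
time_s: 31.6
position: [0.4011, -0.2289, 0.1817]
tcp_rot: [[0.035, -0.053, -0.998], [0.999, 0.021, 0.034], [0.02, -0.998, 0.054]]
force: [0.4, 0.9, -0.5]
opening: 0.45
```

```bash
python3 settle.py 2
python3 - <<'E'
from look import *
im=imaging.capture("wrist");save(im,"w16.png",None,1.4)
E
```

```text
pos [ 0.4017 -0.226   0.1814] yaw 88.13 t 31.7 op 0.456 toolY [-0.054  0.024 -0.998] F [ 0.5 -0.1 -0.9]
```

View pics/w16.png

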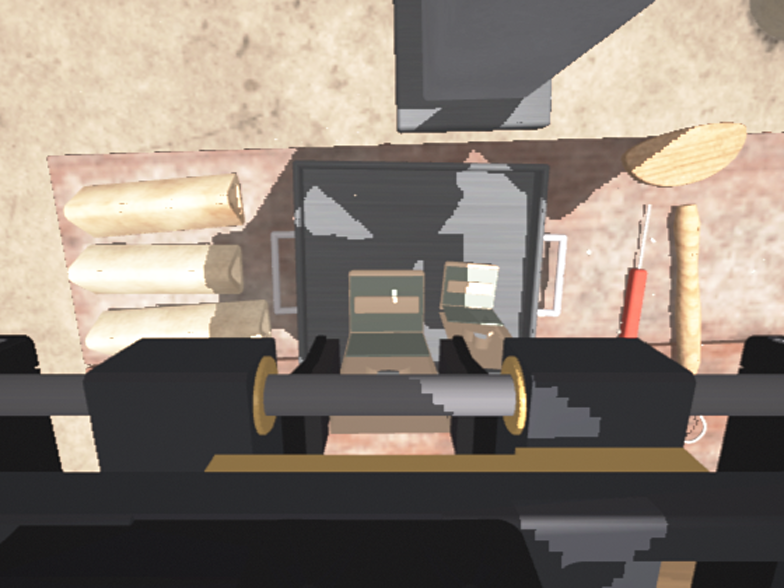

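Emit:
apply_moves(
  steps=[
    {"x":8,"y":-14,"z":-5,"spin":0},
  ],
)

```text
time_s: 31.85
position: [0.4095, -0.2368, 0.1764]
tcp_rot: [[0.029, -0.056, -0.998], [0.999, 0.026, 0.027], [0.024, -0.998, 0.057]]
force: [0.7, -0.3, -1.2]
opening: 0.453
```

```bash
python3 settle.py 2
```

```text
pos [ 0.4123 -0.2406  0.176 ] yaw 88.31 t 31.95 op 0.451 toolY [-0.052  0.022 -0.998] F [ 0.1  0.6 -0.6]
```

Emit:
apply_moves(
  steps=[
    {"x":0,"y":0,"z":-25,"spin":0},
    {"x":-1,"y":0,"z":-25,"spin":0},
    {"x":-1,"y":0,"z":-20,"spin":0},
  ],
)

```text
time_s: 32.25
position: [0.4154, -0.2418, 0.1061]
tcp_rot: [[0.025, -0.045, -0.999], [1.0, 0.015, 0.024], [0.014, -0.999, 0.045]]
force: [-0.7, 0.0, -1.6]
opening: 0.452
```

```bash
python3 settle.py 2
```

```text
pos [ 0.4137 -0.2405  0.1049] yaw 88.56 t 32.35 op 0.45 toolY [-0.049  0.019 -0.999] F [-0.   0.  -0.6]
```

Emit:
apply_moves(
  steps=[
    {"x":0,"y":0,"z":-17,"spin":0},
  ],
)

```text
time_s: 32.45
position: [0.4155, -0.2413, 0.089]
tcp_rot: [[0.024, -0.046, -0.999], [1.0, 0.016, 0.023], [0.015, -0.999, 0.047]]
force: [0.9, -0.3, -0.8]
opening: 0.452
```

```bash
python3 settle.py 2
```

```text
pos [ 0.4135 -0.2395  0.0871] yaw 88.62 t 32.55 op 0.452 toolY [-0.052  0.021 -0.998] F [-0.2  0.1 -0.2]
```

Emit:
apply_moves(
  steps=[
    {"x":0,"y":0,"z":-3,"spin":0},
    {"x":0,"y":0,"z":-2,"spin":0},
  ],
)

```text
time_s: 32.75
position: [0.4147, -0.2399, 0.0835]
tcp_rot: [[0.023, -0.05, -0.998], [1.0, 0.019, 0.022], [0.018, -0.999, 0.05]]
force: [0.1, 0.7, -0.8]
opening: 0.452
```

```bash
python3 settle.py 1
```

```text
pos [ 0.4148 -0.24    0.0834] yaw 88.67 t 32.8 op 0.453 toolY [-0.05   0.019 -0.999] F [-0.3  0.2 -0.3]
```

Emit:
apply_moves(
  steps=[
    {"x":0,"y":0,"z":-1.5,"spin":0},
  ],
)

```text
time_s: 32.9
position: [0.4152, -0.2403, 0.0825]
tcp_rot: [[0.023, -0.049, -0.999], [1.0, 0.018, 0.022], [0.017, -0.999, 0.049]]
force: [0.4, -0.4, -2.0]
opening: 0.454
```

```bash
python3 settle.py 1
```

```text
pos [ 0.4152 -0.2403  0.0823] yaw 88.68 t 32.95 op 0.456 toolY [-0.049  0.018 -0.999] F [ 0.1 -0.4 -1.4]
```

Emit:
apply_moves(
  steps=[
    {"x":0,"y":0,"z":-1.5,"spin":0},
  ],
)

```text
time_s: 33.05
position: [0.4159, -0.2406, 0.0816]
tcp_rot: [[0.024, -0.047, -0.999], [1.0, 0.017, 0.023], [0.016, -0.999, 0.047]]
force: [0.2, 1.5, 13.0]
opening: 0.456
```

```bash
python3 settle.py 1
```

```text
pos [ 0.4158 -0.2405  0.0817] yaw 88.65 t 33.1 op 0.449 toolY [-0.047  0.018 -0.999] F [0.4 0.8 4.8]
```

Emit:
apply_moves(
  steps=[
    {"x":0,"y":0,"z":0,"spin":0},
    {"x":0,"y":0,"z":0,"spin":0},
    {"x":0,"y":0,"z":0,"spin":0},
    {"x":0,"y":0,"z":0,"spin":0},
    {"x":0,"y":0,"z":15,"spin":0},
    {"x":0,"y":0,"z":25,"spin":0},
    {"x":0,"y":0,"z":40,"spin":0},
    {"x":0,"y":0,"z":40,"spin":0},
    {"x":0,"y":0,"z":0,"spin":0},
  ],
  grip=58,
)

```text
time_s: 34.0
position: [0.4145, -0.2401, 0.2046]
tcp_rot: [[0.024, -0.05, -0.998], [1.0, 0.02, 0.023], [0.019, -0.999, 0.051]]
force: [0.5, -0.3, -0.9]
opening: 0.666
```

```bash
python3 settle.py 2
python3 - <<'E'
from look import *
im=imaging.capture("wrist");save(im,"w17.png",None,1)
im=imaging.capture("top");save(im,"t17.png",(120,100,300,220),2.6)
E
```

```text
pos [ 0.4123 -0.2382  0.201 ] yaw 88.61 t 34.1 op 0.667 toolY [-0.056  0.026 -0.998] F [ 0.3 -0.  -1.4]
```

View pics/w17.png

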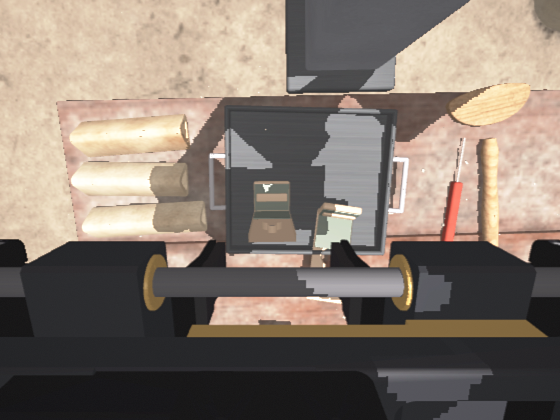

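View pics/t17.png

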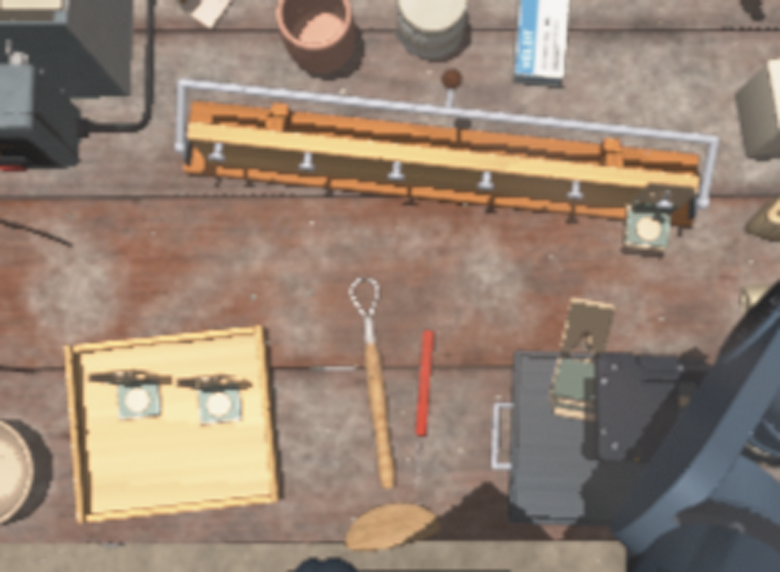

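Emit:
apply_moves(
  steps=[
    {"x":20,"y":15,"z":20,"spin":0},
    {"x":30,"y":25,"z":20,"spin":0},
    {"x":30,"y":30,"z":0,"spin":0},
    {"x":20,"y":20,"z":0,"spin":0},
  ],
)

```text
time_s: 34.6
position: [0.5086, -0.1449, 0.2331]
tcp_rot: [[0.034, -0.074, -0.997], [0.999, 0.039, 0.031], [0.036, -0.997, 0.075]]
force: [-0.7, 0.5, -0.7]
opening: 0.667
```

```bash
python3 settle.py 3
python3 - <<'E'
from look import *
im=imaging.capture("wrist");save(im,"w18.png",None,1.4)
im=imaging.capture("top");save(im,"t18.png",(300,190,110,120),5)
im=imaging.capture("scene");save(im,"s18.png",(220,90,140,110),5)
E
```

```text
pos [ 0.5078 -0.1452  0.2327] yaw 88.22 t 34.75 op 0.665 toolY [-0.075  0.038 -0.996] F [ 0.1  0.5 -0.1]
```

View pics/w18.png

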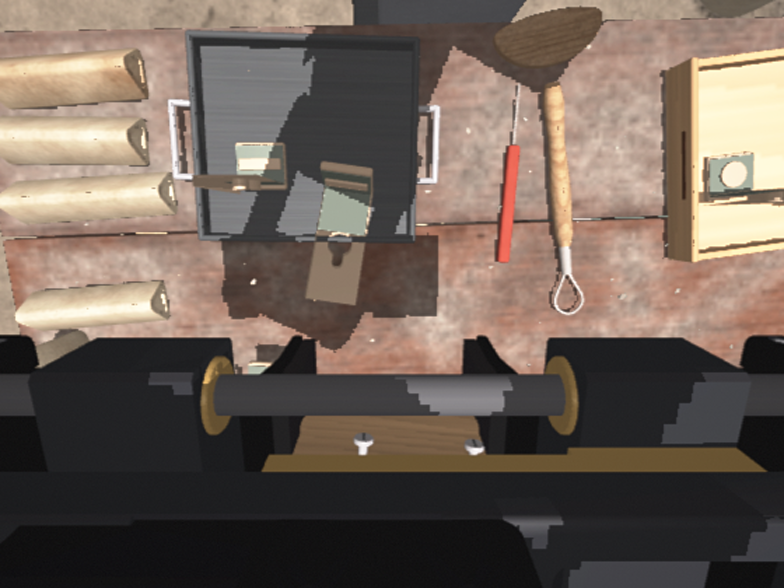

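View pics/t18.png

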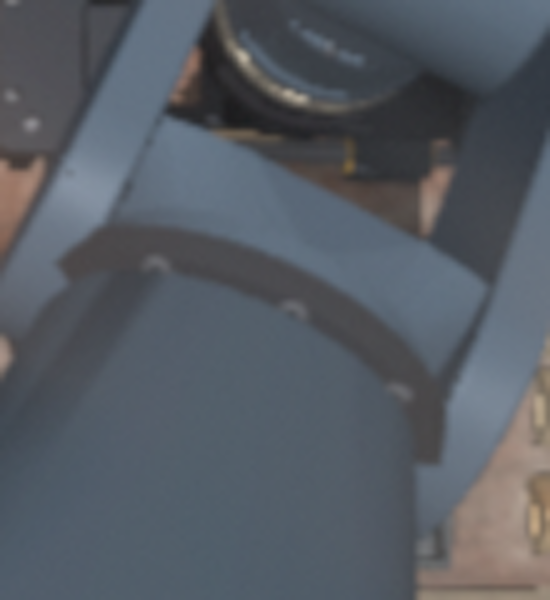

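View pics/s18.png

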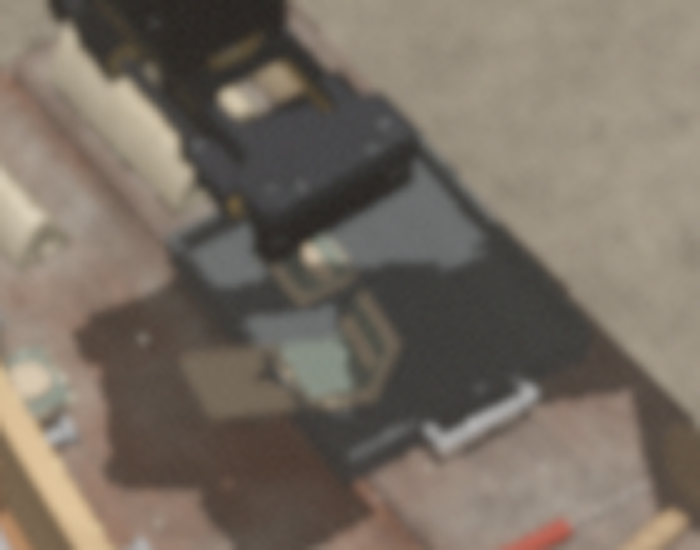

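Run:
```python
from look import *
p=imaging.camera_params("wrist")
P=lambda a,b,z: back(p,(a/1.4,b/1.4),z)[0].round(4)
print("top end",P(305,300,.045),P(355,305,.045))
print("at rim",P(315,237,.033),P(366,237,.033))
print("foot base",P(318,205,.02),P(370,210,.02), "foot tip",P(321,163,.045),P(372,168,.045))
# pan check corners outer top
for nm,t,sz,z,pts in [("pan",[.39065,-.1992,-.0422],(.078,.088),.026,None)]:
    c=[(a*sz[0],b*sz[1],z) for a,b in [(1,1),(1,-1),(-1,-1),(-1,1)]]
    print((1.4*proj(p,W2(t,c))).round(0))
```

```text
top end [ 0.5126 -0.2059  0.045 ] [ 0.5183 -0.1663  0.045 ]
at rim [ 0.4635 -0.1963  0.033 ] [ 0.465  -0.1553  0.033 ]
foot base [ 0.438  -0.1939  0.02  ] [ 0.4436 -0.1512  0.02  ] foot tip [ 0.4077 -0.1866  0.045 ] [ 0.4126 -0.1482  0.045 ]
[[416. 244.]
 [201. 243.]
 [186.  34.]
 [419.  39.]]
```

Emit:
apply_moves(
  steps=[
    {"x":-5,"y":-20,"z":-10,"spin":-0.075},
    {"x":-5,"y":-17,"z":-25,"spin":-0.075},
    {"x":0,"y":0,"z":-25,"spin":0},
    {"x":0,"y":0,"z":-25,"spin":0},
    {"x":0,"y":0,"z":-15,"spin":0},
  ],
)

```text
time_s: 35.4
position: [0.493, -0.1909, 0.1314]
tcp_rot: [[0.198, -0.065, -0.978], [0.98, 0.046, 0.195], [0.033, -0.997, 0.073]]
force: [0.2, 0.2, -0.4]
opening: 0.662
```

```bash
python3 settle.py 3
```

```text
pos [ 0.4935 -0.1905  0.1324] yaw 78.61 t 35.55 op 0.665 toolY [-0.065  0.047 -0.997] F [-0.1 -0.3 -0. ]
```

Emit:
apply_moves(
  steps=[
    {"x":3,"y":8,"z":-15,"spin":0.01},
    {"x":0,"y":0,"z":-20,"spin":0},
    {"x":0,"y":0,"z":-15,"spin":0},
  ],
)

```text
time_s: 35.85
position: [0.4993, -0.186, 0.0862]
tcp_rot: [[0.19, -0.056, -0.98], [0.981, 0.04, 0.188], [0.029, -0.998, 0.062]]
force: [0.5, 0.8, 0.8]
opening: 0.666
```

```bash
python3 settle.py 3;python3 - <<'E'
from look import *
im=imaging.capture("wrist");save(im,"w19.png",None,1.4)
E
```

```text
pos [ 0.4987 -0.1856  0.086 ] yaw 79.06 t 36.0 op 0.667 toolY [-0.058  0.041 -0.997] F [-0.8 -0.3 -0.5]
```

View pics/w19.png

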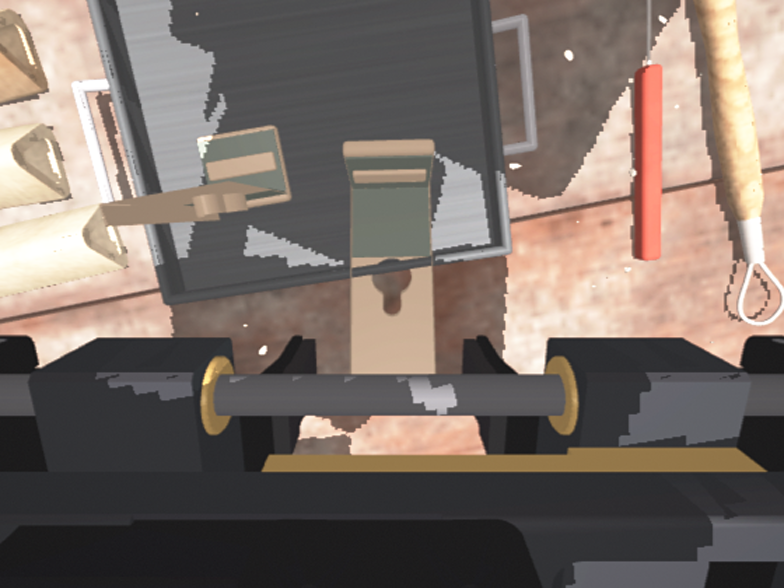

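Emit:
apply_moves(
  steps=[
    {"x":-1,"y":1,"z":-18,"spin":0},
    {"x":0,"y":0,"z":-15,"spin":0},
  ],
)

```text
time_s: 36.25
position: [0.5012, -0.187, 0.0574]
tcp_rot: [[0.19, -0.048, -0.981], [0.982, 0.035, 0.188], [0.025, -0.998, 0.054]]
force: [-0.4, -0.4, 0.0]
opening: 0.667
```

```bash
python3 settle.py 3
```

```text
pos [ 0.5008 -0.1867  0.057 ] yaw 79.06 t 36.4 op 0.663 toolY [-0.05   0.036 -0.998] F [-0.   0.1 -0. ]
```

Emit:
apply_moves(
  steps=[
    {"x":-5,"y":2,"z":-15,"spin":0},
    {"x":0,"y":0,"z":-10,"spin":0},
  ],
)

```text
time_s: 36.6
position: [0.4982, -0.1863, 0.035]
tcp_rot: [[0.189, -0.044, -0.981], [0.982, 0.032, 0.188], [0.023, -0.999, 0.049]]
force: [-0.4, -0.0, 0.2]
opening: 0.668
```

```bash
python3 settle.py 3
```

```text
pos [ 0.4989 -0.1867  0.0347] yaw 79.08 t 36.75 op 0.67 toolY [-0.043  0.032 -0.999] F [-0.4  0.  -0.3]
```

Emit:
apply_moves(
  steps=[
    {"x":-1,"y":2,"z":-4,"spin":0},
    {"x":0,"y":0,"z":0,"spin":0},
    {"x":0,"y":0,"z":0,"spin":0},
    {"x":0,"y":0,"z":0,"spin":0},
    {"x":0,"y":0,"z":0,"spin":0},
    {"x":0,"y":0,"z":0,"spin":0},
    {"x":0,"y":0,"z":0,"spin":0},
  ],
  grip=25,
)

```text
time_s: 37.45
position: [0.4993, -0.1853, 0.0323]
tcp_rot: [[0.189, -0.041, -0.981], [0.982, 0.03, 0.188], [0.022, -0.999, 0.046]]
force: [0.3, -0.5, 0.4]
opening: 0.451
```

Gripped (39 mm). Lift slowly.

Emit:
apply_moves(
  steps=[
    {"x":0,"y":0,"z":5,"spin":0},
    {"x":0,"y":0,"z":10,"spin":0},
    {"x":0,"y":0,"z":20,"spin":0},
    {"x":0,"y":0,"z":25,"spin":0},
    {"x":0,"y":0,"z":30,"spin":0},
    {"x":0,"y":0,"z":25,"spin":0},
    {"x":0,"y":0,"z":10,"spin":0},
  ],
)

```text
time_s: 38.15
position: [0.4976, -0.1843, 0.1633]
tcp_rot: [[0.19, -0.043, -0.981], [0.982, 0.032, 0.188], [0.023, -0.999, 0.048]]
force: [0.1, -0.7, -1.4]
opening: 0.455
```

```bash
python3 settle.py 2;python3 - <<'E'
from look import *
im=imaging.capture("wrist");save(im,"w20.png",None,1.4)
im=imaging.capture("scene");save(im,"s20.png",(180,60,200,160),3.5)
E
```

```text
pos [ 0.4976 -0.1843  0.1623] yaw 79.07 t 38.25 op 0.456 toolY [-0.043  0.032 -0.999] F [-0.3 -0.  -1.1]
```

View pics/w20.png

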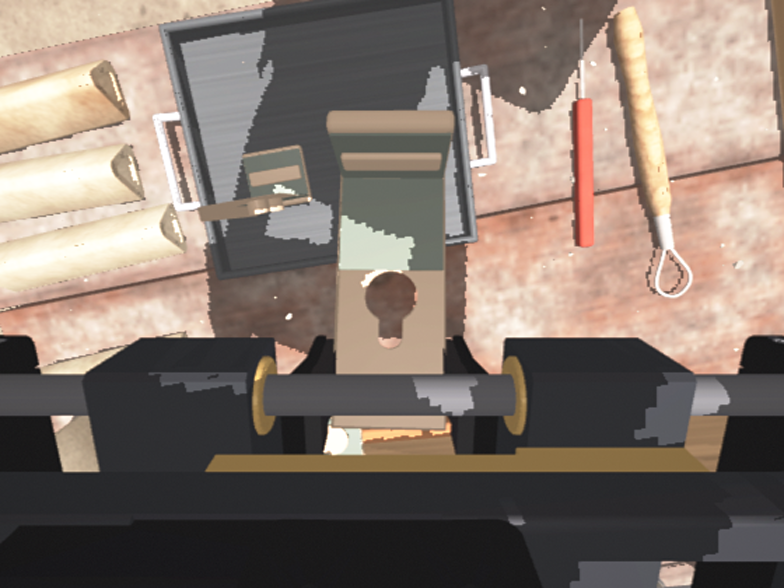

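View pics/s20.png

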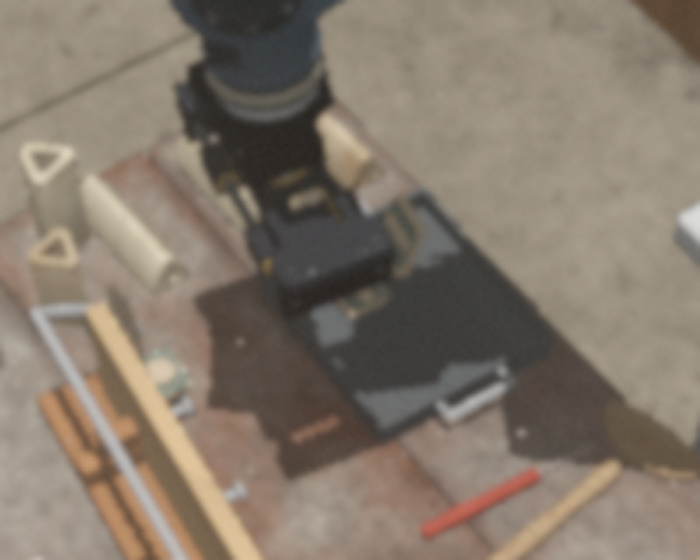

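Emit:
apply_moves(
  steps=[
    {"x":-10,"y":8,"z":0,"spin":0.12},
    {"x":-12,"y":6,"z":0,"spin":0.13},
    {"x":-12,"y":4,"z":0,"spin":0.13},
    {"x":-12,"y":4,"z":0,"spin":0.13},
    {"x":-12,"y":2,"z":0,"spin":0.13},
    {"x":-8,"y":0,"z":0,"spin":0.06},
  ],
)

```text
time_s: 38.95
position: [0.4232, -0.1555, 0.1506]
tcp_rot: [[-0.511, -0.077, -0.856], [0.859, 0.002, -0.513], [0.041, -0.997, 0.065]]
force: [0.3, -0.6, -0.9]
opening: 0.456
```

```bash
python3 settle.py 3;python3 - <<'E'
from look import *
im=imaging.capture("wrist");save(im,"w21.png",None,1.4)
E
```

```text
pos [ 0.4242 -0.1562  0.151 ] yaw 120.41 t 39.1 op 0.453 toolY [-0.075  0.002 -0.997] F [ 0.5  0.4 -2.1]
```

View pics/w21.png

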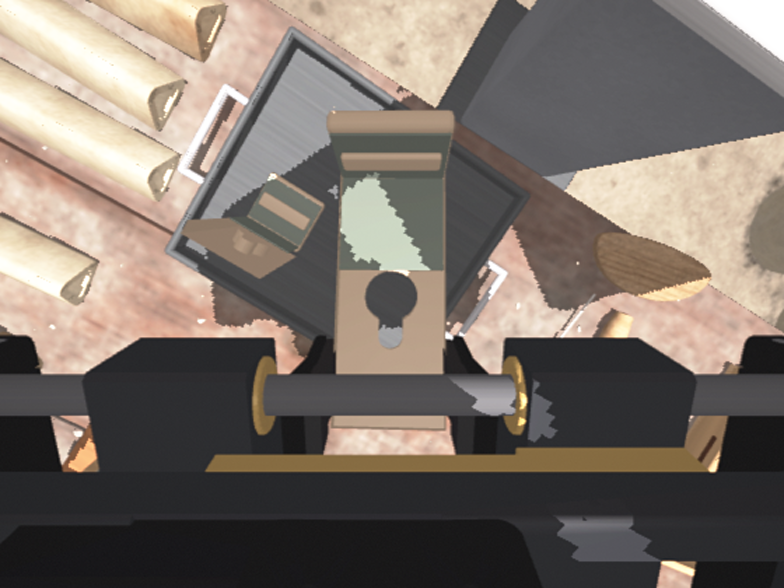

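Emit:
apply_moves(
  steps=[
    {"x":0,"y":2,"z":-5,"spin":0.085},
    {"x":0,"y":1,"z":-5,"spin":0.085},
  ],
)

```text
time_s: 39.35
position: [0.4271, -0.1549, 0.1409]
tcp_rot: [[-0.646, -0.07, -0.76], [0.762, -0.013, -0.647], [0.036, -0.997, 0.062]]
force: [-0.4, 1.1, -0.8]
opening: 0.453
```

```bash
python3 settle.py 3
```

```text
pos [ 0.4268 -0.1547  0.1409] yaw 130.05 t 39.5 op 0.456 toolY [-0.071 -0.012 -0.997] F [-0.3  0.2 -1.5]
```

Emit:
apply_moves(
  steps=[
    {"x":-2,"y":1,"z":-20,"spin":0},
    {"x":0,"y":0,"z":-25,"spin":0},
    {"x":0,"y":0,"z":-20,"spin":0},
  ],
)

```text
time_s: 39.8
position: [0.4292, -0.1563, 0.077]
tcp_rot: [[-0.637, -0.061, -0.768], [0.77, -0.018, -0.638], [0.025, -0.998, 0.059]]
force: [0.8, -0.3, -0.9]
opening: 0.454
```

```bash
python3 settle.py 3;python3 - <<'E'
from look import *
im=imaging.capture("wrist");save(im,"w22.png",None,1.4)
E
```

```text
pos [ 0.4281 -0.1556  0.0769] yaw 129.67 t 39.95 op 0.457 toolY [-0.065 -0.016 -0.998] F [ 0.9 -1.  -1.3]
```

View pics/w22.png

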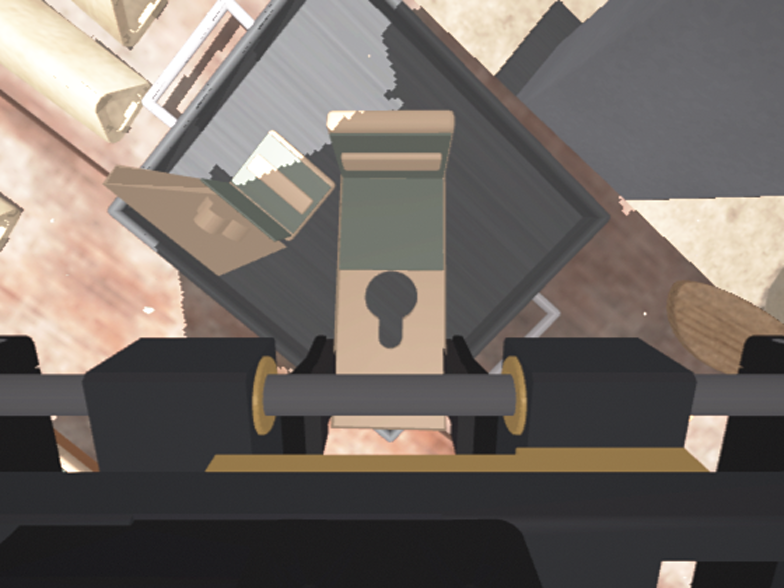

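Emit:
apply_moves(
  steps=[
    {"x":-5,"y":-1,"z":-15,"spin":0},
    {"x":0,"y":0,"z":-10,"spin":0},
  ],
)

```text
time_s: 40.2
position: [0.4262, -0.1585, 0.055]
tcp_rot: [[-0.638, -0.057, -0.768], [0.77, -0.021, -0.638], [0.02, -0.998, 0.057]]
force: [0.5, 0.2, -1.5]
opening: 0.453
```

```bash
python3 settle.py 3
```

```text
pos [ 0.4266 -0.1586  0.0548] yaw 129.66 t 40.35 op 0.458 toolY [-0.057 -0.021 -0.998] F [ 0.6 -0.6 -1.1]
```

Emit:
apply_moves(
  steps=[
    {"x":0,"y":3,"z":-9,"spin":0},
  ],
)

```text
time_s: 40.45
position: [0.428, -0.1565, 0.0468]
tcp_rot: [[-0.638, -0.053, -0.768], [0.77, -0.023, -0.638], [0.016, -0.998, 0.056]]
force: [-0.4, -0.8, -2.0]
opening: 0.454
```

```bash
python3 settle.py 2
```

```text
pos [ 0.4265 -0.1551  0.0455] yaw 129.67 t 40.55 op 0.452 toolY [-0.057 -0.02  -0.998] F [ 0.3 -0.4 -0.9]
```

Lower a little more until the heel touches.

Emit:
apply_moves(
  steps=[
    {"x":0,"y":0,"z":-5,"spin":0},
  ],
)

```text
time_s: 40.65
position: [0.4269, -0.1552, 0.0407]
tcp_rot: [[-0.638, -0.056, -0.768], [0.769, -0.021, -0.638], [0.02, -0.998, 0.057]]
force: [-0.2, -1.1, -1.8]
opening: 0.453
```

```bash
python3 settle.py 2
```

```text
pos [ 0.4263 -0.1549  0.04  ] yaw 129.68 t 40.75 op 0.457 toolY [-0.058 -0.02  -0.998] F [-0.7 -0.2 -0.8]
```

Emit:
apply_moves(
  steps=[
    {"x":0,"y":0,"z":-2,"spin":0},
    {"x":0,"y":0,"z":0,"spin":0},
    {"x":0,"y":0,"z":0,"spin":0},
    {"x":0,"y":0,"z":0,"spin":0},
    {"x":0,"y":0,"z":0,"spin":0},
  ],
  grip=47,
)

```text
time_s: 41.25
position: [0.4266, -0.1552, 0.0382]
tcp_rot: [[-0.638, -0.058, -0.768], [0.769, -0.02, -0.638], [0.021, -0.998, 0.057]]
force: [0.3, -0.2, 0.5]
opening: 0.537
```

```bash
python3 settle.py 1;python3 - <<'E'
from look import *
im=imaging.capture("wrist");save(im,"w23.png",None,1.4)
E
```

```text
pos [ 0.4266 -0.1552  0.0382] yaw 129.68 t 41.3 op 0.54 toolY [-0.058 -0.02  -0.998] F [0.4 0.4 0.1]
```

View pics/w23.png

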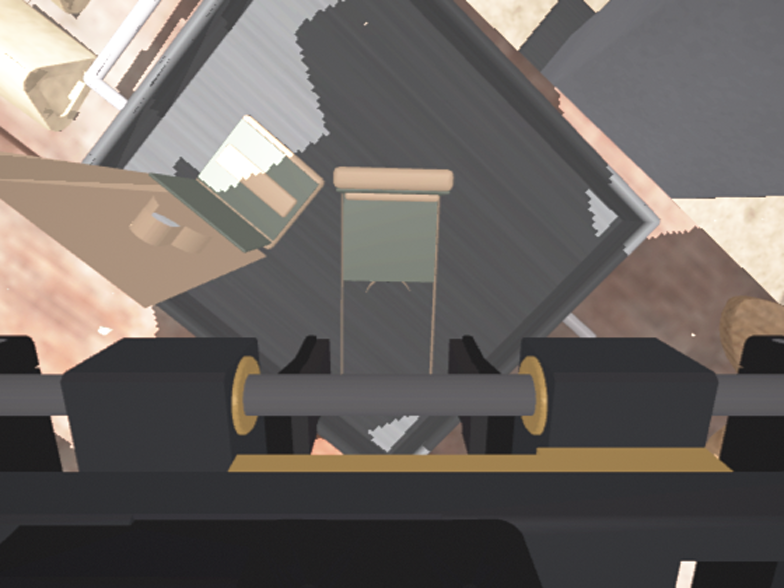

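Emit:
apply_moves(
  steps=[
    {"x":0,"y":0,"z":10,"spin":0},
    {"x":0,"y":0,"z":20,"spin":0},
    {"x":0,"y":0,"z":30,"spin":0},
    {"x":0,"y":0,"z":40,"spin":0},
    {"x":0,"y":0,"z":40,"spin":-0.1},
    {"x":20,"y":0,"z":20,"spin":-0.14},
    {"x":40,"y":0,"z":0,"spin":-0.14},
    {"x":40,"y":0,"z":0,"spin":-0.14},
    {"x":30,"y":0,"z":0,"spin":-0.14},
    {"x":0,"y":0,"z":0,"spin":-0.14},
  ],
  grip=58,
)

```text
time_s: 42.35
position: [0.558, -0.1525, 0.2136]
tcp_rot: [[0.138, -0.043, -0.989], [0.99, 0.032, 0.137], [0.025, -0.999, 0.047]]
force: [-1.4, 0.4, 0.1]
opening: 0.67
```

```bash
python3 settle.py 2;python3 - <<'E'
from look import *
im=imaging.capture("wrist");save(im,"w24.png",None,1.4)
im=imaging.capture("top");save(im,"t24.png",(120,100,300,220),2.6)
E
```

```text
pos [ 0.5544 -0.1519  0.213 ] yaw 82.34 t 42.45 op 0.669 toolY [-0.048  0.033 -0.998] F [-0.2 -0.3  0.2]
```

View pics/w24.png

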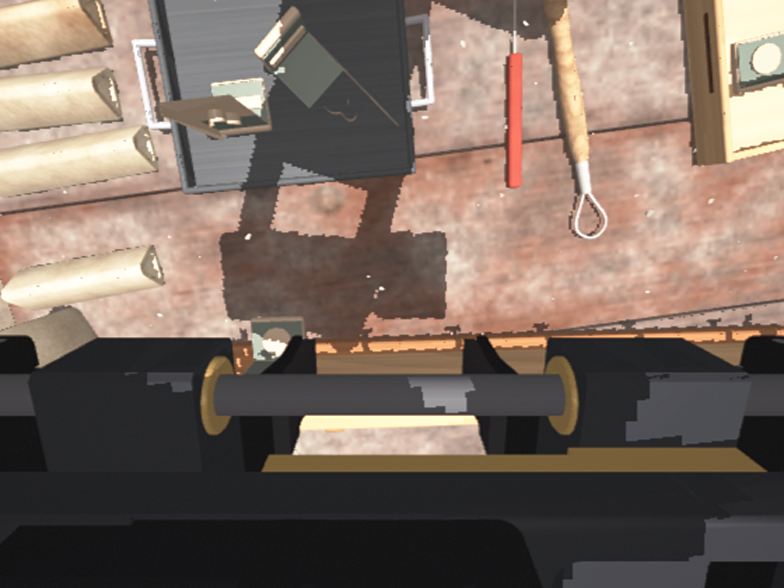

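View pics/t24.png

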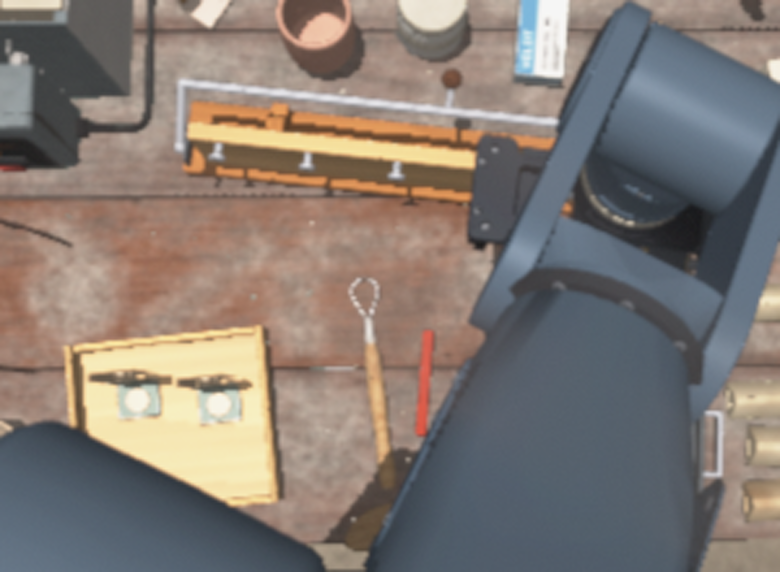

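Emit:
apply_moves(
  steps=[
    {"x":14,"y":-35,"z":-5,"spin":0.011},
    {"x":14,"y":-35,"z":-10,"spin":0.011},
    {"x":6,"y":-10,"z":-10,"spin":0},
  ],
  grip=52,
)

```text
time_s: 42.85
position: [0.5846, -0.2307, 0.1891]
tcp_rot: [[0.098, -0.052, -0.994], [0.995, 0.033, 0.096], [0.028, -0.998, 0.055]]
force: [0.5, -0.1, -0.1]
opening: 0.608
```

```bash
python3 settle.py 3
```

```text
pos [ 0.5828 -0.2271  0.188 ] yaw 84.34 t 43.0 op 0.599 toolY [-0.057  0.038 -0.998] F [-0.4 -0.7 -0.7]
```

Emit:
apply_moves(
  steps=[
    {"x":8,"y":-10.5,"z":-15,"spin":-0.012},
    {"x":0,"y":0,"z":-15,"spin":0},
    {"x":0,"y":0,"z":-10,"spin":0},
  ],
)

```text
time_s: 43.3
position: [0.5892, -0.2332, 0.1492]
tcp_rot: [[0.107, -0.057, -0.993], [0.994, 0.04, 0.105], [0.034, -0.998, 0.061]]
force: [-0.1, 0.7, 0.4]
opening: 0.596
```

```bash
python3 settle.py 3
python3 - <<'E'
from look import *
im=imaging.capture("wrist");save(im,"w25.png",None,1.4)
E
```

```text
pos [ 0.5895 -0.2336  0.1494] yaw 83.86 t 43.45 op 0.601 toolY [-0.057  0.04  -0.998] F [-0.2  0.2  0.2]
```

View pics/w25.png

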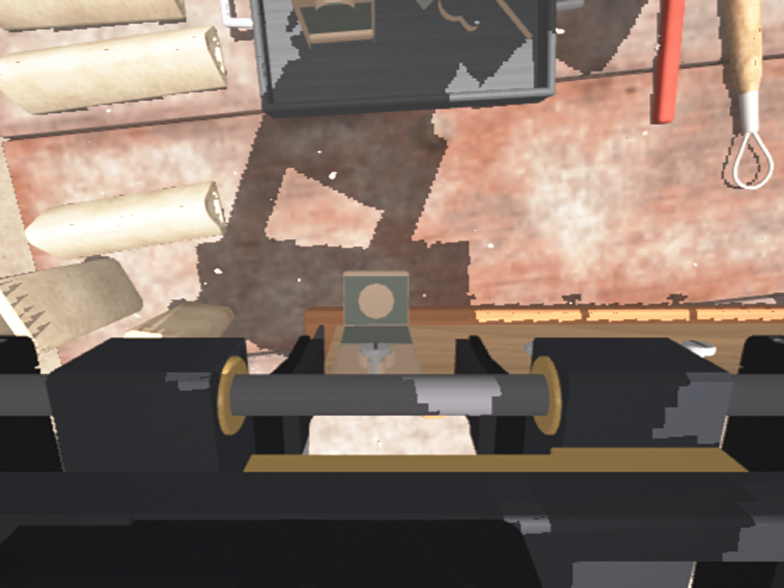

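Emit:
apply_moves(
  steps=[
    {"x":3,"y":-4.5,"z":-8,"spin":-0.004},
    {"x":0,"y":0,"z":-7,"spin":0},
  ],
)

```text
time_s: 43.7
position: [0.5946, -0.2392, 0.1368]
tcp_rot: [[0.11, -0.051, -0.993], [0.993, 0.036, 0.108], [0.03, -0.998, 0.055]]
force: [-0.4, 0.2, 0.1]
opening: 0.6
```

```bash
python3 settle.py 3
```

```text
pos [ 0.5936 -0.2384  0.1361] yaw 83.67 t 43.85 op 0.597 toolY [-0.054  0.038 -0.998] F [-0.6  0.   0.2]
```

Emit:
apply_moves(
  steps=[
    {"x":0,"y":0,"z":-10,"spin":0},
  ],
)

```text
time_s: 43.95
position: [0.5947, -0.2391, 0.1271]
tcp_rot: [[0.11, -0.051, -0.993], [0.993, 0.036, 0.108], [0.03, -0.998, 0.054]]
force: [0.4, 0.3, 0.6]
opening: 0.599
```

```bash
python3 settle.py 3
```

```text
pos [ 0.5929 -0.238   0.125 ] yaw 83.66 t 44.1 op 0.595 toolY [-0.056  0.039 -0.998] F [ 0.4  0.3 -0.3]
```

Emit:
apply_moves(
  steps=[
    {"x":0,"y":0,"z":-7,"spin":0},
  ],
)

```text
time_s: 44.2
position: [0.5936, -0.2384, 0.1187]
tcp_rot: [[0.11, -0.053, -0.992], [0.993, 0.038, 0.108], [0.032, -0.998, 0.057]]
force: [0.7, -0.6, 0.7]
opening: 0.595
```

```bash
python3 settle.py 3
```

```text
pos [ 0.5931 -0.2381  0.118 ] yaw 83.66 t 44.35 op 0.598 toolY [-0.055  0.039 -0.998] F [-0.1  0.3  0.7]
```

Emit:
apply_moves(
  steps=[
    {"x":0.5,"y":0,"z":0,"spin":0},
    {"x":0,"y":0,"z":0,"spin":0},
    {"x":0,"y":0,"z":0,"spin":0},
    {"x":0,"y":0,"z":0,"spin":0},
    {"x":0,"y":0,"z":0,"spin":0},
    {"x":0,"y":0,"z":0,"spin":0},
  ],
  grip=25,
)

```text
time_s: 44.95
position: [0.5931, -0.2379, 0.1178]
tcp_rot: [[0.111, -0.056, -0.992], [0.993, 0.04, 0.108], [0.033, -0.998, 0.06]]
force: [-0.9, 0.5, -0.2]
opening: 0.452
```

Emit:
apply_moves(
  steps=[
    {"x":0,"y":0,"z":6,"spin":0},
    {"x":0,"y":0,"z":6,"spin":0},
    {"x":0,"y":0,"z":4,"spin":0},
    {"x":0,"y":0,"z":0,"spin":0},
  ],
)

```text
time_s: 45.35
position: [0.5924, -0.2374, 0.1346]
tcp_rot: [[0.111, -0.058, -0.992], [0.993, 0.041, 0.108], [0.034, -0.997, 0.062]]
force: [-0.5, -0.7, -0.9]
opening: 0.454
```

Emit:
apply_moves(
  steps=[
    {"x":-4,"y":0.4,"z":0,"spin":0},
    {"x":-4,"y":0.4,"z":0,"spin":0},
  ],
)

```text
time_s: 45.55
position: [0.5843, -0.2366, 0.1349]
tcp_rot: [[0.11, -0.057, -0.992], [0.993, 0.04, 0.108], [0.034, -0.998, 0.061]]
force: [-0.2, -0.6, -1.6]
opening: 0.452
```

Emit:
apply_moves(
  steps=[
    {"x":-12,"y":3,"z":10,"spin":0},
    {"x":-15,"y":25,"z":25,"spin":0},
    {"x":-15,"y":40,"z":25,"spin":0.05},
    {"x":-18,"y":43,"z":20,"spin":0.05},
    {"x":-20,"y":43,"z":0,"spin":0.05},
    {"x":-20,"y":43,"z":0,"spin":0.05},
    {"x":-20,"y":43,"z":0,"spin":0},
    {"x":-20,"y":43,"z":0,"spin":0},
    {"x":-20,"y":43,"z":0,"spin":0},
    {"x":-20,"y":43,"z":0,"spin":0},
    {"x":-15,"y":30,"z":0,"spin":0},
    {"x":0,"y":0,"z":0,"spin":0},
  ],
)

```text
time_s: 46.75
position: [0.3678, 0.1716, 0.2225]
tcp_rot: [[-0.09, -0.061, -0.994], [0.995, 0.027, -0.092], [0.033, -0.998, 0.059]]
force: [-0.5, 0.1, -1.2]
opening: 0.447
```

```bash
python3 settle.py 3
python3 - <<'E'
from look import *
im=imaging.capture("wrist");save(im,"w26.png",None,1.4)
im=imaging.capture("top");save(im,"t26.png",(120,100,300,220),2.6)
E
```

```text
pos [0.372  0.1689 0.2226] yaw 94.94 t 46.9 op 0.445 toolY [-0.057  0.026 -0.998] F [-0.3 -0.  -0.1]
```

View pics/w26.png

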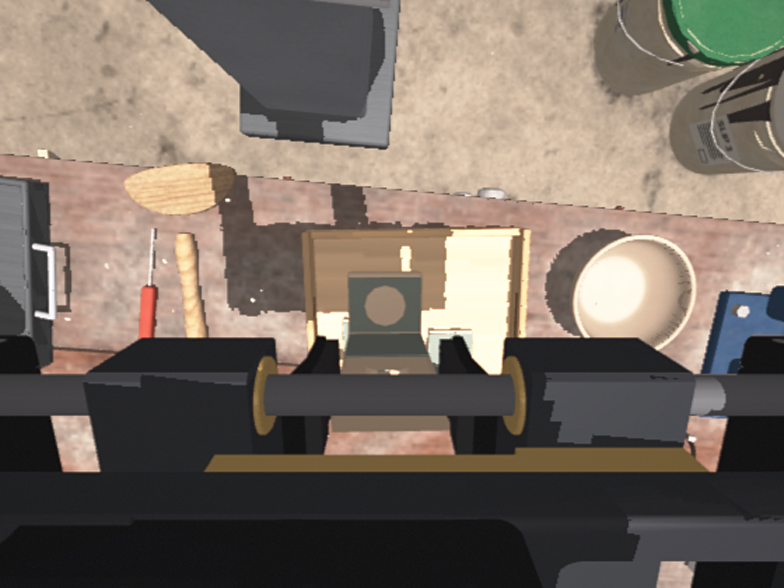

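View pics/t26.png

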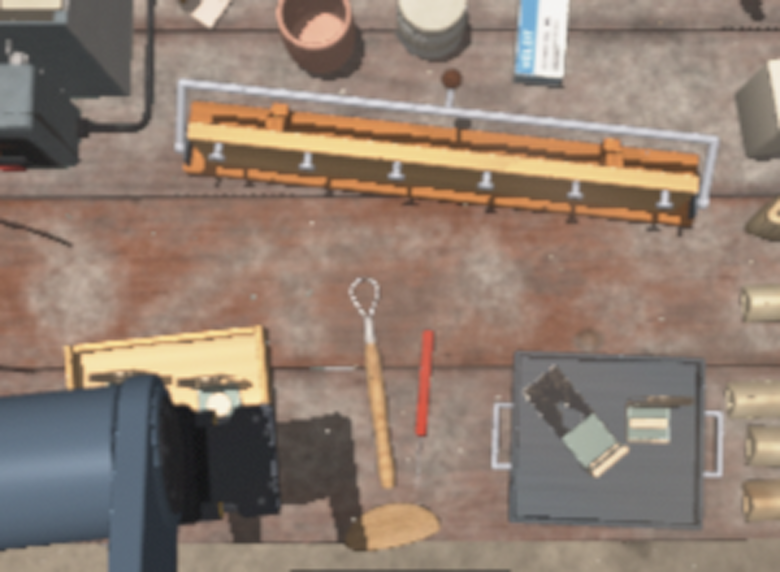

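Emit:
apply_moves(
  steps=[
    {"x":-2,"y":15,"z":0,"spin":0.01},
    {"x":0,"y":13,"z":0,"spin":0},
  ],
)

```text
time_s: 47.2
position: [0.373, 0.1936, 0.2224]
tcp_rot: [[-0.087, -0.057, -0.995], [0.996, 0.025, -0.088], [0.03, -0.998, 0.054]]
force: [-0.6, -0.2, -0.7]
opening: 0.448
```

```bash
python3 settle.py 3
python3 - <<'E'
from look import *
im=imaging.capture("wrist");save(im,"w27.png",None,1.4)
E
```

```text
pos [0.3731 0.1938 0.2223] yaw 95.11 t 47.35 op 0.455 toolY [-0.057  0.025 -0.998] F [ 0.1 -0.2 -0.2]
```

View pics/w27.png

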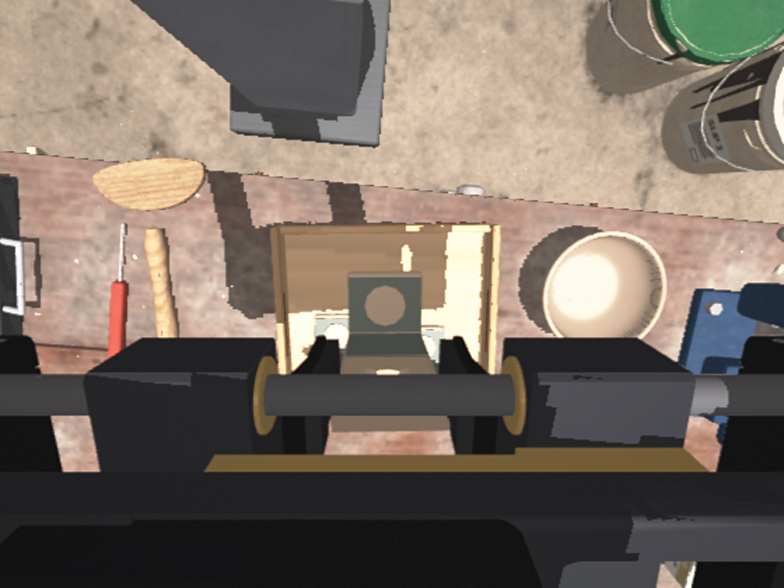

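Emit:
apply_moves(
  steps=[
    {"x":-2,"y":1,"z":-20,"spin":0},
    {"x":-1,"y":0,"z":-25,"spin":0},
    {"x":-1,"y":0,"z":-25,"spin":0},
    {"x":-1,"y":0,"z":-20,"spin":0},
  ],
)

```text
time_s: 47.8
position: [0.3727, 0.1915, 0.1324]
tcp_rot: [[-0.084, -0.046, -0.995], [0.996, 0.026, -0.086], [0.03, -0.999, 0.044]]
force: [0.3, 1.1, -1.0]
opening: 0.452
```

```bash
python3 settle.py 3
```

```text
pos [0.3719 0.1916 0.1326] yaw 94.84 t 47.95 op 0.446 toolY [-0.049  0.026 -0.998] F [-0.9  0.1 -1.2]
```

Emit:
apply_moves(
  steps=[
    {"x":-2,"y":2,"z":-18,"spin":0.008},
    {"x":-1,"y":0,"z":-15,"spin":0},
  ],
)

```text
time_s: 48.15
position: [0.3727, 0.1934, 0.1019]
tcp_rot: [[-0.092, -0.041, -0.995], [0.995, 0.027, -0.093], [0.03, -0.999, 0.038]]
force: [-0.7, -0.2, -1.6]
opening: 0.452
```

```bash
python3 settle.py 3
```

```text
pos [0.3722 0.1933 0.1018] yaw 95.24 t 48.3 op 0.451 toolY [-0.043  0.026 -0.999] F [-0.1 -0.4 -0.7]
```

Emit:
apply_moves(
  steps=[
    {"x":-1,"y":0,"z":-12,"spin":0},
  ],
)

```text
time_s: 48.4
position: [0.3732, 0.1935, 0.0916]
tcp_rot: [[-0.091, -0.038, -0.995], [0.995, 0.027, -0.092], [0.031, -0.999, 0.035]]
force: [0.2, 0.7, -1.1]
opening: 0.448
```

```bash
python3 settle.py 2
```

```text
pos [0.3715 0.1932 0.0904] yaw 95.23 t 48.5 op 0.455 toolY [-0.042  0.026 -0.999] F [-0.6 -0.2 -1.5]
```

Emit:
apply_moves(
  steps=[
    {"x":0,"y":0,"z":-4.5,"spin":0},
  ],
)

```text
time_s: 48.6
position: [0.3724, 0.1933, 0.0869]
tcp_rot: [[-0.091, -0.04, -0.995], [0.995, 0.027, -0.092], [0.03, -0.999, 0.037]]
force: [0.8, 0.7, -0.8]
opening: 0.452
```

```bash
python3 settle.py 2
```

```text
pos [0.372  0.1932 0.0863] yaw 95.23 t 48.7 op 0.451 toolY [-0.041  0.027 -0.999] F [ 0.1 -0.1 -0.2]
```

Emit:
apply_moves(
  steps=[
    {"x":0,"y":0,"z":-2,"spin":0},
  ],
)

```text
time_s: 48.8
position: [0.3724, 0.1933, 0.0848]
tcp_rot: [[-0.091, -0.04, -0.995], [0.995, 0.027, -0.092], [0.03, -0.999, 0.038]]
force: [0.6, 0.1, -1.7]
opening: 0.45
```

```bash
python3 settle.py 1
```

```text
pos [0.3725 0.1933 0.0845] yaw 95.23 t 48.85 op 0.45 toolY [-0.04   0.027 -0.999] F [0.7 0.6 0.2]
```

Emit:
apply_moves(
  steps=[
    {"x":0,"y":0,"z":-1.2,"spin":0},
  ],
)

```text
time_s: 48.95
position: [0.3738, 0.1935, 0.0839]
tcp_rot: [[-0.091, -0.037, -0.995], [0.995, 0.027, -0.092], [0.031, -0.999, 0.034]]
force: [1.5, -0.4, 8.2]
opening: 0.456
```

```bash
python3 settle.py 1
```

```text
pos [0.3739 0.1935 0.0839] yaw 95.23 t 49.0 op 0.451 toolY [-0.037  0.027 -0.999] F [0.9 0.4 5.4]
```

Emit:
apply_moves(
  steps=[
    {"x":0,"y":0,"z":0,"spin":0},
    {"x":0,"y":0,"z":0,"spin":0},
    {"x":0,"y":0,"z":0,"spin":0},
    {"x":0,"y":0,"z":0,"spin":0},
    {"x":0,"y":0,"z":10,"spin":0},
    {"x":0,"y":0,"z":20,"spin":0},
    {"x":0,"y":0,"z":30,"spin":0},
    {"x":0,"y":0,"z":40,"spin":0},
    {"x":0,"y":0,"z":30,"spin":0},
  ],
  grip=52,
)

```text
time_s: 49.9
position: [0.3691, 0.1925, 0.2166]
tcp_rot: [[-0.09, -0.05, -0.995], [0.995, 0.025, -0.092], [0.029, -0.998, 0.048]]
force: [0.8, 0.6, 0.2]
opening: 0.597
```

```bash
python3 settle.py 3
python3 - <<'E'
from look import *
im=imaging.capture("wrist");save(im,"w28.png",None,1.4)
im=imaging.capture("scene");save(im,"s28.png",(300,190,180,140),4)
E
```

```text
pos [0.3704 0.1928 0.2164] yaw 95.21 t 50.05 op 0.598 toolY [-0.046  0.025 -0.999] F [-0.5  1.2 -0.1]
```

View pics/w28.png

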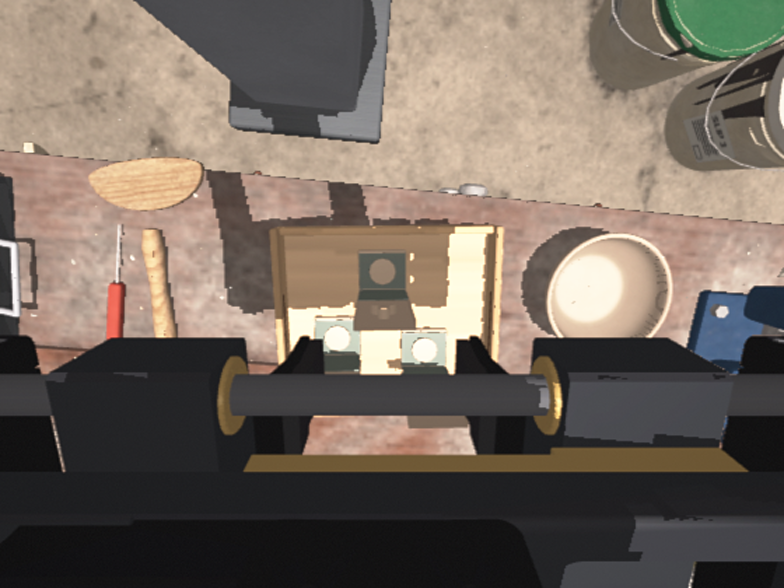

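View pics/s28.png

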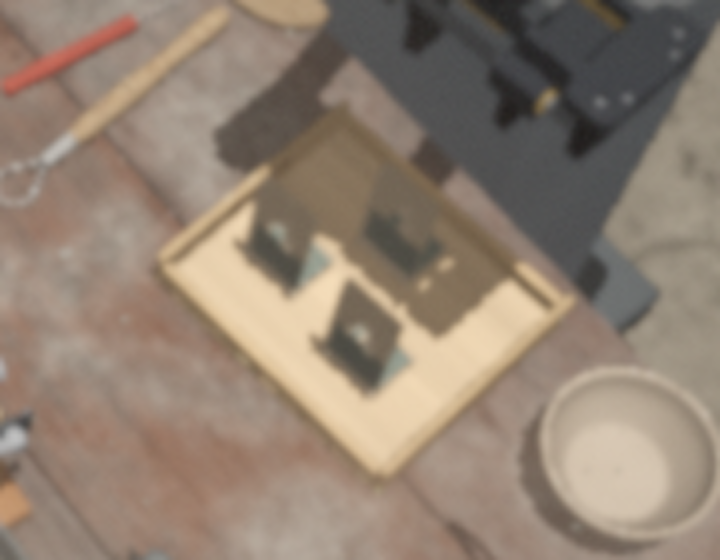

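Emit:
apply_moves(
  steps=[
    {"x":30,"y":-25,"z":10,"spin":-0.05},
    {"x":36,"y":-28,"z":0,"spin":-0.05},
    {"x":36,"y":-28,"z":0,"spin":-0.05},
    {"x":36,"y":-28,"z":0,"spin":-0.05},
    {"x":36,"y":-28,"z":0,"spin":0},
    {"x":36,"y":-28,"z":0,"spin":0},
    {"x":36,"y":-28,"z":0,"spin":0},
    {"x":36,"y":-25,"z":0,"spin":0},
  ],
  grip=56,
)

```text
time_s: 50.95
position: [0.643, -0.031, 0.2092]
tcp_rot: [[0.112, -0.085, -0.99], [0.993, 0.041, 0.109], [0.032, -0.995, 0.089]]
force: [0.5, 1.2, 0.4]
opening: 0.644
```

```bash
python3 settle.py 3
python3 - <<'E'
from look import *
im=imaging.capture("top");save(im,"t29.png",(120,100,300,220),2.6)
E
```

```text
pos [ 0.6436 -0.0315  0.2085] yaw 83.43 t 51.1 op 0.645 toolY [-0.084  0.041 -0.996] F [-0.9  0.6  0.2]
```

View pics/t29.png

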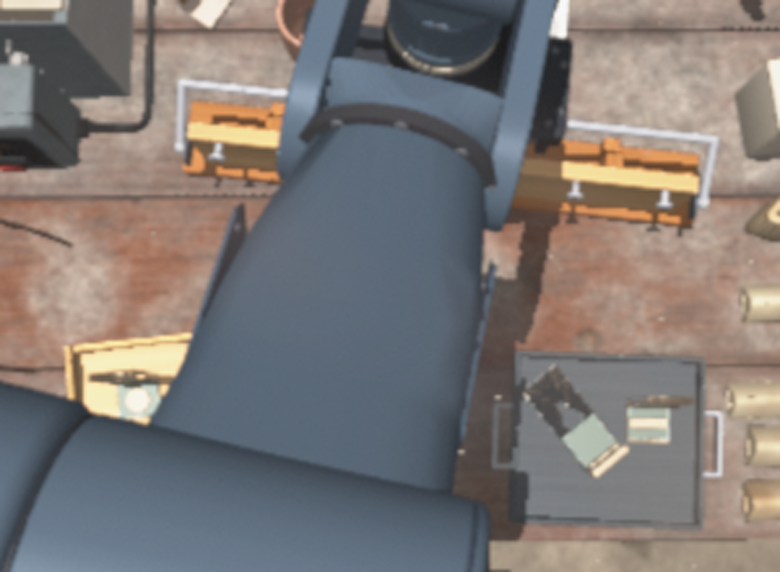

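Emit:
apply_moves(
  steps=[
    {"x":30,"y":-12,"z":-10,"spin":0},
    {"x":24,"y":-9,"z":-15,"spin":0},
  ],
)

```text
time_s: 51.35
position: [0.6912, -0.0474, 0.1835]
tcp_rot: [[0.111, -0.094, -0.989], [0.993, 0.045, 0.107], [0.034, -0.995, 0.098]]
force: [0.1, -0.1, 0.8]
opening: 0.64
```

```bash
python3 settle.py 3
python3 - <<'E'
from look import *
im=imaging.capture("wrist");save(im,"w30.png",None,1.4)
p=imaging.camera_params("wrist"); print(1.4*proj(p,[.6986,-.0538,.1366]))
E
```

```text
pos [ 0.6898 -0.0469  0.1814] yaw 83.63 t 51.5 op 0.641 toolY [-0.098  0.046 -0.994] F [0.3 0.5 0.9]
[[369.89417575 361.00147508]]
```

View pics/w30.png

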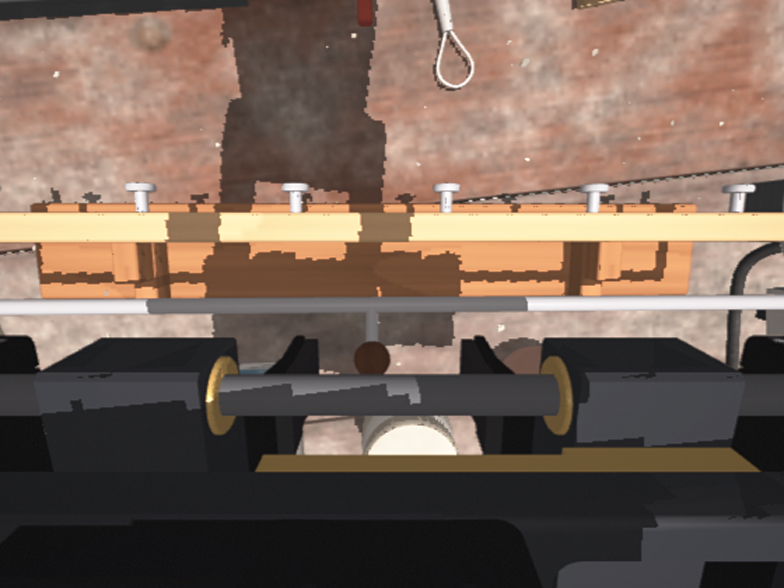

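Emit:
apply_moves(
  steps=[
    {"x":6,"y":-6,"z":-10,"spin":0},
    {"x":0,"y":0,"z":-10,"spin":0},
  ],
)

```text
time_s: 51.75
position: [0.6948, -0.0512, 0.1646]
tcp_rot: [[0.109, -0.095, -0.99], [0.993, 0.045, 0.105], [0.035, -0.994, 0.099]]
force: [0.1, 0.5, 0.0]
opening: 0.637
```

```bash
python3 settle.py 3
```

```text
pos [ 0.6938 -0.0506  0.1637] yaw 83.76 t 51.9 op 0.644 toolY [-0.098  0.046 -0.994] F [ 0.8 -0.2 -0.3]
```

Emit:
apply_moves(
  steps=[
    {"x":3,"y":-2,"z":-15,"spin":0},
    {"x":0,"y":0,"z":-14,"spin":0},
  ],
)

```text
time_s: 52.1
position: [0.6984, -0.0528, 0.1362]
tcp_rot: [[0.108, -0.093, -0.99], [0.994, 0.045, 0.104], [0.035, -0.995, 0.097]]
force: [-0.3, 0.1, -0.7]
opening: 0.645
```

```bash
python3 settle.py 3
```

```text
pos [ 0.6971 -0.0524  0.1351] yaw 83.78 t 52.25 op 0.642 toolY [-0.097  0.046 -0.994] F [-0.8 -0.5 -0.5]
```

Emit:
apply_moves(
  steps=[
    {"x":2,"y":-0.5,"z":-8,"spin":0},
  ],
)

```text
time_s: 52.35
position: [0.7001, -0.0531, 0.128]
tcp_rot: [[0.108, -0.094, -0.99], [0.994, 0.045, 0.104], [0.035, -0.995, 0.098]]
force: [0.7, 0.3, 0.9]
opening: 0.639
```

```bash
python3 settle.py 3
```

```text
pos [ 0.6988 -0.0528  0.1263] yaw 83.78 t 52.5 op 0.644 toolY [-0.098  0.046 -0.994] F [-0.3 -0.7  0.7]
```

Grip the knob.

Emit:
apply_moves(
  steps=[
    {"x":0,"y":0,"z":0,"spin":0},
    {"x":0,"y":0,"z":0,"spin":0},
    {"x":0,"y":0,"z":0,"spin":0},
    {"x":0,"y":0,"z":0,"spin":0},
    {"x":0,"y":0,"z":0,"spin":0},
    {"x":0,"y":0,"z":0,"spin":0},
    {"x":0,"y":0,"z":0,"spin":0},
    {"x":0,"y":0,"z":0,"spin":0},
    {"x":0,"y":0,"z":0,"spin":0},
    {"x":0,"y":0,"z":0,"spin":0},
  ],
  grip=10,
)

```text
time_s: 53.5
position: [0.6994, -0.0545, 0.1277]
tcp_rot: [[0.108, -0.096, -0.99], [0.994, 0.043, 0.104], [0.033, -0.994, 0.1]]
force: [-0.9, -0.7, -0.3]
opening: 0.182
```

Emit:
apply_moves(
  steps=[
    {"x":-5.5,"y":0.6,"z":8.6,"spin":0},
    {"x":-6.5,"y":0.7,"z":7.9,"spin":0},
    {"x":-7.3,"y":0.8,"z":7,"spin":0},
    {"x":-8.1,"y":0.9,"z":6.1,"spin":0},
    {"x":0,"y":0,"z":0,"spin":0},
  ],
)

```text
time_s: 54.0
position: [0.6704, -0.0513, 0.1595]
tcp_rot: [[0.108, -0.093, -0.99], [0.994, 0.042, 0.104], [0.032, -0.995, 0.097]]
force: [-0.8, -0.9, -1.7]
opening: 0.185
```

```bash
python3 settle.py 2
```

```text
pos [ 0.6713 -0.0514  0.1589] yaw 83.81 t 54.1 op 0.185 toolY [-0.093  0.042 -0.995] F [-0.3 -1.  -0.9]
```

Emit:
apply_moves(
  steps=[
    {"x":-8.6,"y":1,"z":4.5,"spin":0},
    {"x":-8.7,"y":1,"z":3.4,"spin":0},
    {"x":-9,"y":1,"z":2.5,"spin":0},
    {"x":-9,"y":1,"z":1.5,"spin":0},
    {"x":0,"y":0,"z":0,"spin":0},
  ],
)

```text
time_s: 54.6
position: [0.6356, -0.0475, 0.1729]
tcp_rot: [[0.108, -0.086, -0.99], [0.994, 0.041, 0.105], [0.032, -0.995, 0.09]]
force: [0.4, -0.3, -1.4]
opening: 0.176
```

```bash
python3 settle.py 2
```

```text
pos [ 0.6364 -0.0476  0.1727] yaw 83.8 t 54.7 op 0.183 toolY [-0.086  0.042 -0.995] F [ 0.7 -0.6  0.2]
```

Emit:
apply_moves(
  steps=[
    {"x":-5,"y":0.5,"z":0.4,"spin":0},
    {"x":-5,"y":0.5,"z":0.2,"spin":0},
    {"x":0,"y":0,"z":0,"spin":0},
  ],
)

```text
time_s: 55.0
position: [0.6272, -0.0466, 0.1737]
tcp_rot: [[0.108, -0.083, -0.991], [0.994, 0.042, 0.105], [0.033, -0.996, 0.087]]
force: [0.4, -0.8, 0.9]
opening: 0.18
```

```bash
python3 settle.py 3
```

```text
pos [ 0.6275 -0.0466  0.1737] yaw 83.79 t 55.15 op 0.183 toolY [-0.083  0.042 -0.996] F [ 0.2 -1.3  0.8]
```

Emit:
apply_moves(
  steps=[
    {"x":-2,"y":0.2,"z":0,"spin":0},
    {"x":0,"y":0,"z":0,"spin":0},
  ],
)

```text
time_s: 55.35
position: [0.6261, -0.0464, 0.1737]
tcp_rot: [[0.108, -0.081, -0.991], [0.994, 0.042, 0.105], [0.033, -0.996, 0.085]]
force: [0.3, -0.7, 1.5]
opening: 0.185
```

```bash
python3 settle.py 2
```

```text
pos [ 0.6261 -0.0464  0.1737] yaw 83.79 t 55.45 op 0.184 toolY [-0.082  0.042 -0.996] F [ 0.7 -0.   0.9]
```

Near 0. Release, rise straight up and retreat out of view.

Emit:
apply_moves(
  steps=[
    {"x":0,"y":0,"z":0,"spin":0},
    {"x":0,"y":0,"z":0,"spin":0},
    {"x":0,"y":0,"z":0,"spin":0},
    {"x":0,"y":0,"z":0,"spin":0},
    {"x":0,"y":0,"z":0,"spin":0},
    {"x":0,"y":0,"z":15,"spin":0},
    {"x":0,"y":0,"z":25,"spin":0},
    {"x":0,"y":0,"z":40,"spin":0},
    {"x":0,"y":0,"z":40,"spin":0},
    {"x":-30,"y":20,"z":0,"spin":0},
    {"x":-40,"y":30,"z":0,"spin":0},
    {"x":-40,"y":30,"z":0,"spin":0},
  ],
  grip=60,
)

```text
time_s: 56.65
position: [0.5148, 0.0327, 0.2946]
tcp_rot: [[0.114, -0.085, -0.99], [0.993, 0.044, 0.111], [0.034, -0.995, 0.089]]
force: [0.1, 0.8, -0.3]
opening: 0.685
```

Emit:
apply_moves(
  steps=[
    {"x":-20,"y":40,"z":0,"spin":0},
    {"x":-20,"y":45,"z":0,"spin":0},
    {"x":-20,"y":45,"z":0,"spin":0},
    {"x":-20,"y":45,"z":0,"spin":0},
    {"x":-20,"y":45,"z":0,"spin":0},
    {"x":-20,"y":45,"z":0,"spin":0},
    {"x":-20,"y":45,"z":0,"spin":0},
    {"x":-20,"y":45,"z":0,"spin":0},
    {"x":-20,"y":45,"z":0,"spin":0},
    {"x":-20,"y":45,"z":0,"spin":0},
  ],
)

```text
time_s: 57.65
position: [0.3042, 0.4825, 0.2971]
tcp_rot: [[0.121, -0.083, -0.989], [0.992, 0.046, 0.118], [0.036, -0.996, 0.088]]
force: [0.5, 0.0, -0.4]
opening: 0.687
```

```bash
python3 settle.py 3
python3 - <<'E'
from look import *
im=imaging.capture("top");save(im,"t31.png",(120,100,300,220),2.6)
im=imaging.capture("scene");save(im,"s31.png",(180,80,280,220),2.7)
E
```

```text
pos [0.3035 0.4829 0.2967] yaw 83.33 t 57.8 op 0.689 toolY [-0.083  0.045 -0.995] F [-0.8  0.1  0. ]
```

View pics/t31.png

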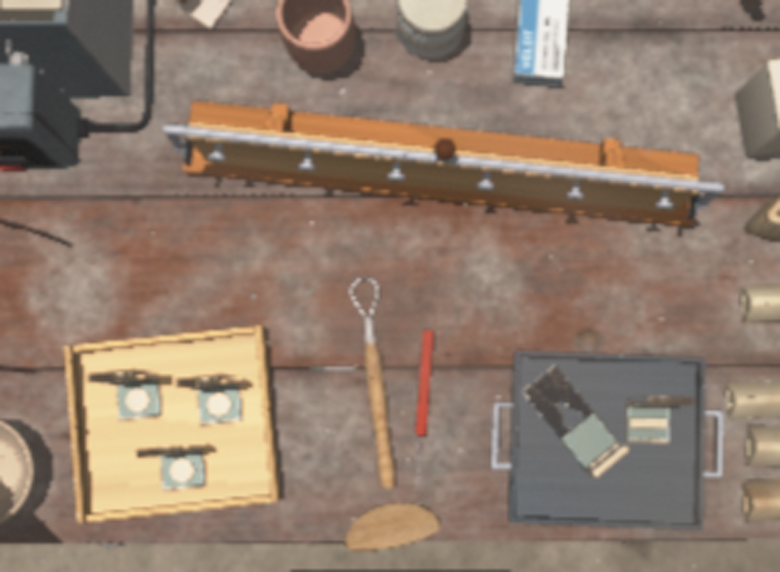

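View pics/s31.png

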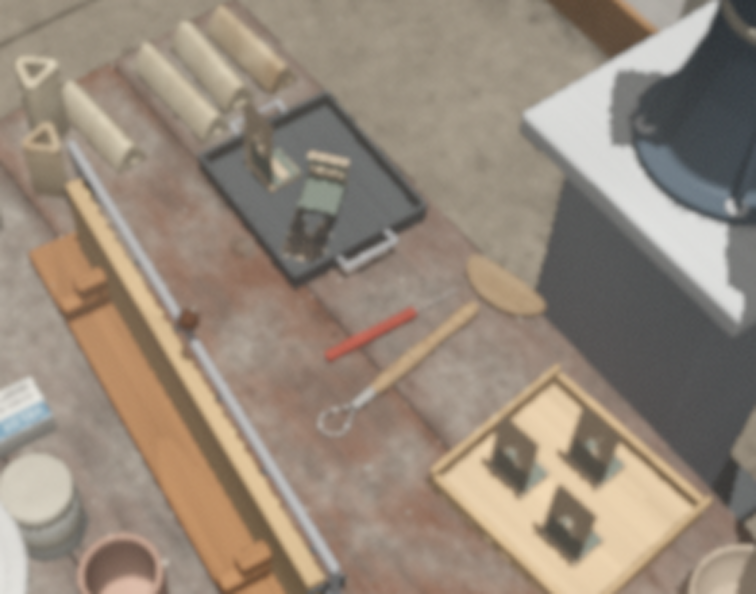

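Run:
```python
from look import *
p=imaging.camera_params("top");v=[0.62885,-.0460,-.1117];t=[.39065,-.1992,-.0422]
k=back(p,(446/2.6+120-.3,149/2.6+100-.3),.18)[0]; print("knob",(k-W2(v,[0,0,0])[0])@rz(v[2]))
c=back(p,(576/2.6+120,413/2.6+100),.013)[0]; print("lying centre in pan",(c-[t[0],t[1],0])@rz(t[2]))
status(); job.hand_in()
```

```text
knob [-0.00119292 -0.00184277  0.18      ]
lying centre in pan [0.02201917 0.02650146 0.013     ]
pos [0.3052 0.4804 0.2966] yaw 83.08 t 57.9 op 0.688 toolY [-0.083  0.044 -0.996] F [ 0.2 -1.   0.7]
the job is handed in; nothing more can be done
```

The job is handed in at about 58 s. All five tiles that were on the board are sorted and the keeper bar is closed again. No verdict came back.

**Keeper bar:** I swung it back by the knob to about 1.06 rad. At the end, a camera reading of the knob put it about 0.03 rad from upright.

**Tiles:** The three round-button tiles stand in the wooden tray. Of the two straight-bar tiles, one stands in the steel pan and the other lies flat on its back, its plate centre about 22 mm and 27 mm from the pan's centre. My last pictures show an empty board, and the arm was clear of everything.

**Problems along the way:**
- **Toppled tile:** The first straight-bar tile fell backwards over the pan's rim while I was placing the second. I could not tell what caused it. I gripped it again and laid it flat inside the pan.
- **Force spike:** While lowering onto the leftmost tile, the wrist force read 61 N for a moment. A fingertip probably touched the board's top edge or the keeper's end arm. It had dropped to zero when I next looked. That reading is below the 120 N wrist limit and the 80 N tile limit, but it is above the 40 N limit that applies to the arm or gripper body. I don't know whether a fingertip touch counts towards that limit.
- **Tool lean:** The gripper drifted up to about 6° off vertical during the run. It had no visible effect on the placements.

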